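# Rack two drives on edge and wind the retaining bar home

## Robot

A 6-joint arm with a two-finger parallel gripper is mounted at the origin on the work surface. World frame = base frame: x ahead of the robot, y to its left, z up, the work surface at z = 0. Lengths are in m, angles in degrees, forces in N, time in s.
With the tool pointing down it reaches from about 0.35 to 0.875 m from the base axis. Payload 4.2 kg.
Tool frame: the origin (TCP) lies midway between the tips of the shut fingers; the grasp point (between the pads) lies 19 mm behind it; z points along the fingers, y is the line along which they close (so a half turn about z gives the same grasp; the last joint's range is limited). The gripper opens to 87 mm and grips with 3 to 60 N. Pads are 19 mm wide; open, the fingers measure 117 mm over their backs; the gripper's body (75 mm by 190 mm) begins 51 mm behind the grasp point.
Start: joints at [-58.522, 22.042, 0.453, 0, -68.411, -14.817], TCP at [0.179, -0.599, 0.223] pointing down, gripper open.
Joint ranges: [-179.83, 179.83], [-69.29, 118.12], [-61.27, 80.66], [-181.25, 117.63], [-171.15, -9.14], [-177.46, 177.46]. Speed limits (degrees/s): [159.86, 159.86, 180, 180, 180, 180].

## Interface

Orientations are given as a 3x3 rotation matrix whose columns are the frame's x, y, z axes.
In Python, from station import * gives the robot as it stands.
- The arm moves only by the tool move_arm, never from a script. Its argument "targets" is text: rows parted by semicolons, each of 4 numbers parted by spaces: the shift along the world's x, y, z in units of 25 mm (1.0 is 25 mm), then the turn about the world's z in units of 5 degrees (1.0 is 5 degrees). In form: tx ty tz spin; .... A call has 1 to 10 rows; each row shifts and turns the commanded pose from where the row before left it; what a row does not reach is not made up. A row lasts 1/12 s, in which the tool goes at most 41.7 mm and 7.16 degrees, less where a joint would pass 70% of its speed; a pose out of reach is approached as far as the arm can. A call is refused whole if a number of a shift passes 1 or a number of a turn 1, either way. A call with a gripper value outside its range is refused whole. "gripper" is the finger opening in mm, from 0 to 87, set as the call begins (left out, the last holds). The fingers move at their own pace and stop on an object; the grip force is fixed at half the most. Time passes only in rows, so rows that do not move let the fingers close. It gives the time, the measured TCP pose, the force, the opening and the grip force at its end, in the units of the state.
- sense(): the state, without advancing time (a new reading comes with each control period).
- capture(name): name is "scene" or "top" or "wrist"; returns a dict with "image" (480x640x3 uint8, blue, green, red), "fx", "fy", "cx", "cy" (pixels), "world_from_camera" (4x4, takes a point from camera to world coordinates); the wrist camera has in their place "hand_eye" (4x4, takes a point from camera to tool coordinates, whose origin is the TCP and whose axes are the flange's). Camera axes: x right, y up, looking along -z (the intrinsics and any distortion apply to the point x, -y, -z); pixel columns grow to the right and rows downward; lengths in m; the calibration is good to about 2 mm. A picture is of the moment at which its call begins: read the wrist's pose just before it. There is no depth.
- finish_job(): hands the job in; it is judged then, once.
The state is a dict: "time_s": time; "joints": joint angles; "joint_velocities": joint speeds; "effort": joint torques, N m; "tcp_pos": TCP position; "ee_rot": TCP orientation; "wrist_force": force on the tool from outside, world axes, zero at the start; "moment": the same for the moment, N m; "gripper_width": opening from 0.0 (shut) to 1.0 (fully open); "gripper_force": force on a finger pad.
Only numpy, scipy, OpenCV 4.12 (cv2) and the standard library are available. Lean on these libraries where they do the work, as an engineer would, in place of code of your own. Each camera call takes 0.05 s, during which the arm holds its last target. There are 200 camera calls.

## Task

Take the two aluminium drives off their leaning stands and stand each upright on its long edge, all the way down, in the black rack's free slot that fits it: the thick finned one in the wide slot, the thin one in the empty narrow slot. Then turn the rack's handwheel clockwise by its crank until the retaining bar meets its stops, and let go. Leave the drive that is already racked and the other things on the bench where they are.

Things in the scene. Friction and masses are not known exactly. Their poses are not given: they have to be found in the camera images.
- drive_thick: Thick flat aluminium drive, grooves on its faces, 18 x 112 x 82 mm, 0.35 kg. Origin at its centre; x through its thickness (18), y along its length (112), z along its height (82, to the upper edge). It starts on stand_a with a long edge on the toe, leaning 25 degrees from vertical, upper edge away from the robot.
- drive_thin: Thin flat aluminium drive with a pale paper label, 10 x 100 x 70 mm, 0.14 kg. Origin at its centre; x thickness (10), y length (100), z height (70). It starts leaning on the other stand in the same way.
- stand_a: Fixed low black stand of the thick drive, base 90 x 100 x 8 mm, origin at the underside's centre, +x side roughly away from the robot. Two posts 66 mm apart reach 50 mm up the drive's underside; between them only the lowest 18 mm is closed. The drive's upper edge overhangs to the stand's +x. The two stands may stand in swapped places.
- stand_b: The same stand again, fixed, carrying the thin drive.
- rack: Fixed black plate 240 (x) x 328 (y) x 14 mm; origin on the bench below the middle of its middle slot. Three slots run along y: wide (22 mm) at x = -60, narrow (14 mm) at x = 0 and at x = +60 mm (occupied). Guide walls 100 mm long, parallel to 22 mm above the plate's top, flared to 31 mm. A brown end wall 50 mm above the bench closes them at y = -70 mm.
- slot_wide (a point): Middle of the wide slot's floor (14 mm above the bench), on the line of the slot. Axes as the rack: the slot runs along y.
- slot_narrow (a point): Middle of the empty narrow slot's floor (14 mm above the bench). Axes as the rack.
- wheel_hub (a point): Centre of the handwheel's top face, 52 mm above the bench, at the rack's y = +178 mm. The wheel is a grey disc 100 mm across that turns about this vertical axis.
- crank_top (a point): Centre of the top of the crank handle, a freely revolving black upright cylinder 16 mm in diameter, 42 mm tall, standing on the wheel 38 mm from its axis; its top is 95 mm above the bench.
- wheel (a joint): Handwheel angle, rad, growing clockwise seen from above: 0 fully open, 6.0 at the stop. At 0 the crank is on the rack's -x side of the hub.
- slide (a joint): Travel of the retaining bar, m, towards the rack's -y: 0 fully open, 0.045 when it meets the two stop lugs. 7.5 mm per radian of the wheel.
- bar_face (a point): Middle of the top edge (43 mm above the bench) of the retaining bar's rubber-faced front, which looks to the rack's -y. The bar is 230 mm long along the rack's x and 12 mm thick; at the stop its face is at the rack's y = +66 mm.
- drive_racked: Thin drive, 10 x 100 x 70 mm, already standing in the rack's third slot (x = +60 mm); leave it. Origin at its centre, axes as drive_thin.
- screwdriver: Screwdriver 150 mm long lying on the bench; leave it. Origin at the underside's centre.
- memory_stick: Small green memory board 30 x 68 x 5 mm flat on the bench; leave it.
- bridge_block: Brown slotted block 30 x 110 x 22 mm on the bench; leave it.
- tape_roll: Amber roll 64 mm across, 20 mm tall, lying flat on the bench; leave it.
- flux_jar: Small jar 44 mm across, 60 mm tall, on the bench; leave it.
Mind the look-alikes: they are no part of the job. Leave any green look-alike of the drive_thick alone.

How it is judged (in metres and radians):
On the way, in this order (a step that is already met when the one before it is completed fails the run):
1. the thick drive stands in the wide slot and the thin drive in the free narrow slot, both upright and fully down (in either order) (x of drive_thick in the frame of slot_wide between -0.007 and 0.007 m and y of drive_thick in the frame of slot_wide between -0.02 and 0.02 m and z of drive_thick in the frame of slot_wide below 0.044 m and angle between the z axis of each of drive_thick, drive_thin and the z axis of rack, either way round below 0.25 rad and angle between the y axis of each of drive_thick, drive_thin and the y axis of rack, either way round below 0.2 rad and x of drive_thin in the frame of slot_narrow between -0.007 and 0.007 m and y of drive_thin in the frame of slot_narrow between -0.02 and 0.02 m and z of drive_thin in the frame of slot_narrow below 0.038 m), for 0.2 s.
2. then the handwheel is wound until the retaining bar meets its stops (within 2 mm) (value of joint slide above 0.043 m), for 0.2 s.
At the end, for the whole second after the job is handed in: Each drive stands at rest in its slot: centre within 7 mm of the slot's centre line and 20 mm of its middle, lower edge within 3 mm of the slot's floor, upright within 0.25 rad and in line with the slot within 0.2 rad; the retaining bar is within 2 mm of its stops (all of step 1 and linear speed of each of drive_thick, drive_thin below 0.02 m/s and value of joint slide above 0.043 m); the robot touches nothing.
It fails at once if the racked drive or another bystander is shifted by more than 25 mm (distance of any of drive_racked, screwdriver, memory_stick, bridge_block, tape_roll, flux_jar from where it was at the start of the episode above 0.025 m).
It also fails if it takes over 67 s, if anything falls off the work surface, if the arm or the gripper's body presses on something with over 40 N, if the wrist force passes 120 N, or if a joint passes its speed limit or range.

## Working session

There is one attempt and no reset: what is moved stays moved. The work goes in short steps, Python scripts to look and compute and a tool call to move; the robot and the scene stay as the last step left them, time stands still between calls to the robot, and variables do not carry over. Pictures are saved under pics/ and viewed, at most 10 in all, crops included, and the job is handed in when it is done.

Besides the shell and the picture viewer there is one more tool, called after ">>>" by a JSON object that holds its "api" and its "payload". move_arm: Moves the arm, as the interface text tells. Its arguments: {"type":"object","properties":{"targets":{"type":"string"},"gripper":{"type":"number"}},"required":["targets"]}

```bash
mkdir -p pics; ls; cat > h.py <<'E'
from station import *
import numpy as np, cv2
def ray(c,u,v,T=None):
    T=np.array(c["world_from_camera"]) if T is None else T
    d=T[:3,:3]@np.array([(u-c["cx"])/c["fx"],-(v-c["cy"])/c["fy"],-1.]);return T[:3,3],d
def onz(c,u,v,z,T=None):
    o,d=ray(c,u,v,T);return o+d*(z-o[2])/d[2]
def proj(c,p,T=None):
    T=np.array(c["world_from_camera"]) if T is None else T
    q=T[:3,:3].T@(np.array(p)-T[:3,3]);return c["cx"]+c["fx"]*q[0]/-q[2],c["cy"]-c["fy"]*q[1]/-q[2]
def wristT(c,s):
    T=np.eye(4);T[:3,:3]=s["ee_rot"];T[:3,3]=s["tcp_pos"];return T@np.array(c["hand_eye"])
E
python3 - <<'E'
from h import *
s=sense();print(s["time_s"],s["tcp_pos"],s["ee_rot"])
for n in("scene","top"):
    c=capture(n);cv2.imwrite(f"pics/{n}0.png",c["image"]);print(n,{k:v for k,v in c.items() if k!="image"})
    np.save(n+"0.npy",c,allow_pickle=True)
E
```

```text
pics
0.0 [ 0.17906464 -0.5981572   0.22146052] [[-9.58063774e-01 -2.86554236e-01 -6.89455228e-04]
 [-2.86555058e-01  9.58061504e-01  2.08620664e-03]
 [ 6.27291628e-05  2.19628589e-03 -9.99997586e-01]]
scene {'fx': 489.19048955533844, 'fy': 489.19048955533844, 'cx': 327.65376311610447, 'cy': 243.65722274298042, 'world_from_camera': array([[ 0.03144088, -0.67840622,  0.73401394,  1.25889985],
       [ 0.99944109,  0.02968321, -0.01537578, -0.0976314 ],
       [-0.01135687,  0.73408712,  0.67896032,  0.86259258],
       [ 0.        ,  0.        ,  0.        ,  1.        ]])}
top {'fx': 529.6269579640084, 'fy': 529.6269579640084, 'cx': 318.5992122965945, 'cy': 256.51100404864127, 'world_from_camera': array([[ 0.01711435,  0.99490355, -0.09936816,  0.30844697],
       [-0.99967106,  0.01892517,  0.01730935, -0.0660328 ],
       [ 0.0191017 ,  0.09903923,  0.99490017,  1.3165034 ],
       [ 0.        ,  0.        ,  0.        ,  1.        ]])}
```

View pics/top0.png

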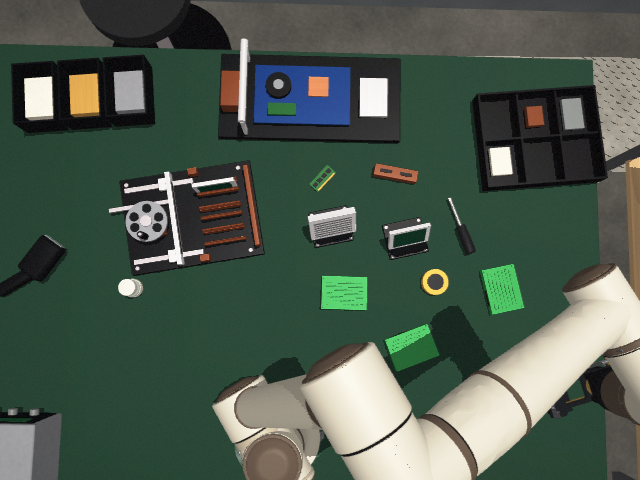

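View pics/scene0.png

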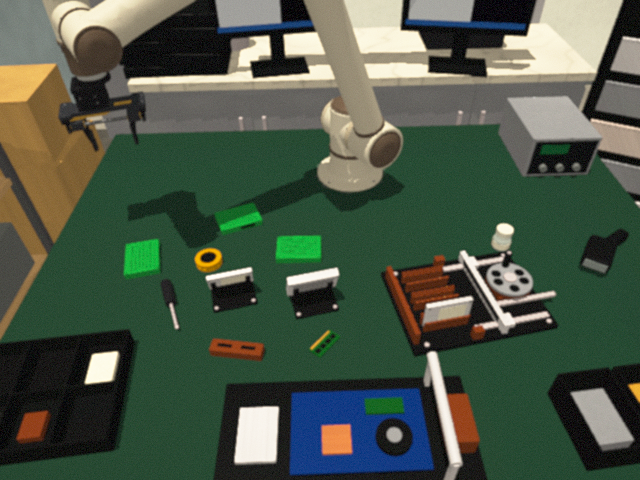

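The top view shows the finned drive leaning on its stand at about (332,225). The pale-labelled thin drive is at (408,237). The rack is at (190,218), with its brown end wall at (252,205), the wheel at (146,221) and the occupied slot at (215,187). The green blocks at (344,292), (412,347) and (502,288) are look-alikes and aren't aluminium. I'll enlarge one crop to confirm.

```bash
python3 - <<'E'
from h import *
t=np.load("top0.npy",allow_pickle=True).item();s=np.load("scene0.npy",allow_pickle=True).item()
a=cv2.resize(t["image"][150:285,110:440],None,fx=2.4,fy=2.4,interpolation=cv2.INTER_CUBIC)
b=cv2.resize(s["image"][215:340,190:520],None,fx=2.0,fy=2.0,interpolation=cv2.INTER_CUBIC)
b=cv2.copyMakeBorder(b,0,0,0,a.shape[1]-b.shape[1],cv2.BORDER_CONSTANT)
cv2.imwrite("pics/crop0.png",np.vstack([a,b]))
E
```

```text
(no output)
```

View pics/crop0.png

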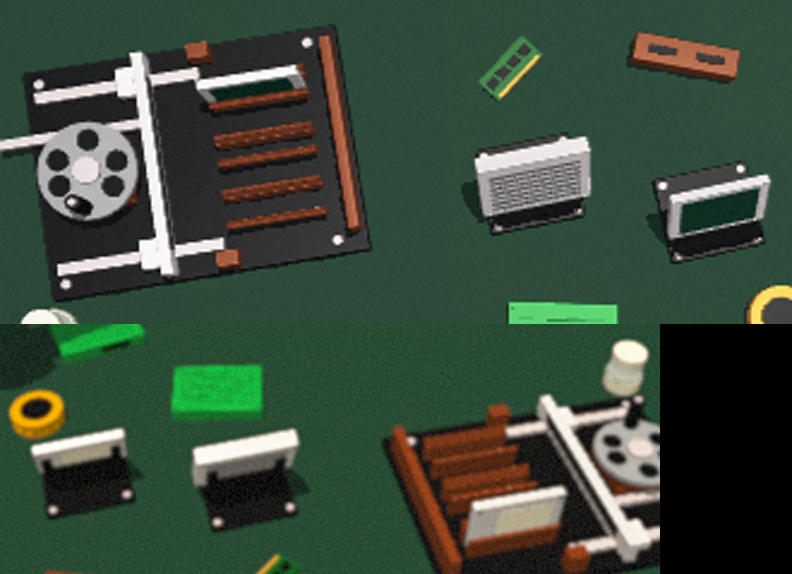

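The crop confirms it. The finned drive is on its black stand at top (332,225), the labelled thin drive at (408,237), and both narrow and wide rack slots are free below the occupied one. The crank is on the hub's -x side at top (142,236).

Next I'll measure the rack and drive-top features.

```bash
python3 - <<'E'
from h import *
t=np.load("top0.npy",allow_pickle=True).item();s=np.load("scene0.npy",allow_pickle=True).item()
def blobs(c,roi,lo=150,name=""):
    x0,y0,x1,y1=roi;im=c["image"][y0:y1,x0:x1];hsv=cv2.cvtColor(im,cv2.COLOR_BGR2HSV)
    m=((hsv[...,1]<60)&(hsv[...,2]>lo)).astype(np.uint8)
    for q in cv2.findContours(m,cv2.RETR_EXTERNAL,cv2.CHAIN_APPROX_NONE)[0]:
        if cv2.contourArea(q)>3:
            r=cv2.minAreaRect(q);M=cv2.moments(q)
            print(name,"A",cv2.contourArea(q),"c",np.round([M["m10"]/M["m00"]+x0,M["m01"]/M["m00"]+y0],1),"rect",np.round(cv2.boxPoints(r)+[x0,y0],1).tolist())
blobs(t,(295,195,440,265),150,"topdr");blobs(s,(195,255,350,320),150,"scdr")
# rack plate corners in top
im=t["image"][150:285,105:275];m=(im.max(2)>48).astype(np.uint8)
hsv=cv2.cvtColor(im,cv2.COLOR_BGR2HSV)
green=((hsv[...,0]>60)&(hsv[...,0]<95)&(hsv[...,1]>90)&(hsv[...,2]>35)).astype(np.uint8)
m=cv2.morphologyEx(1-green,cv2.MORPH_OPEN,np.ones((9,9)))
q=max(cv2.findContours(m,cv2.RETR_EXTERNAL,cv2.CHAIN_APPROX_NONE)[0],key=cv2.contourArea)
b=cv2.boxPoints(cv2.minAreaRect(q))+[105,150];print("plate",cv2.contourArea(q),b.tolist())
for p in b:print(np.round(onz(t,*p,.014),4))
# hub & screws by hand pix
def cp(u,v):return 110+u/2.4,150+v/2.4
for n,p,z in[("screw",(38,84),.016),("screw",(66,285),.016),("screw",(306,42),.016),("screw",(338,239),.016),("hub",(86,170),.052),("crank",(70,201),.095)]:print(n,np.round(onz(t,*cp(*p),z),4))
E
```

```text
topdr A 5.0 c [385.7 227. ] rect [[384.0, 226.0], [387.0, 226.0], [387.0, 228.0], [384.0, 228.0]]
topdr A 202.5 c [408.7 231.3] rect [[385.4, 231.7], [429.5, 221.9], [433.3, 239.0], [389.2, 248.8]]
topdr A 4.0 c [418. 220.] rect [[417.0, 219.0], [419.0, 219.0], [419.0, 221.0], [417.0, 221.0]]
topdr A 497.0 c [331.7 217.9] rect [[306.5, 214.3], [353.8, 204.8], [358.8, 230.0], [311.5, 239.5]]
scdr A 5.0 c [298.5 313.9] rect [[297.0, 313.0], [300.0, 313.0], [300.0, 315.0], [297.0, 315.0]]
scdr A 4.0 c [216.  307.5] rect [[214.5, 307.5], [216.0, 306.0], [217.5, 307.5], [216.0, 309.0]]
scdr A 5.0 c [334.7 306. ] rect [[333.0, 305.0], [336.0, 305.0], [336.0, 307.0], [333.0, 307.0]]
scdr A 435.0 c [312.1 276.4] rect [[285.5, 276.7], [337.3, 266.3], [339.2, 275.8], [287.4, 286.1]]
scdr A 351.0 c [229.8 275.3] rect [[205.3, 275.3], [250.7, 266.3], [252.9, 277.6], [207.5, 286.7]]
plate 12606.5 [[116.49458122253418, 179.13243103027344], [249.4945831298828, 158.13243103027344], [264.78648376464844, 254.9810791015625], [131.78648376464844, 275.9810791015625]]
[0.6226 0.4178 0.014 ]
[0.6836 0.0892 0.014 ]
[0.4398 0.0442 0.014 ]
[0.382  0.3675 0.014 ]
screw [0.6077 0.3933 0.016 ]
screw [0.3998 0.3539 0.016 ]
screw [0.6583 0.1181 0.016 ]
screw [0.4523 0.0787 0.016 ]
hub [0.5129 0.3282 0.052 ]
crank [0.4755 0.3287 0.095 ]
```

```bash
python3 - <<'E'
from h import *
t=np.load("top0.npy",allow_pickle=True).item();s=np.load("scene0.npy",allow_pickle=True).item()
def tri(a,b):
    o1,d1=ray(t,*a);o2,d2=ray(s,*b)
    k=np.linalg.lstsq(np.c_[d1,-d2],o2-o1,rcond=None)[0];p,q=o1+k[0]*d1,o2+k[1]*d2
    return np.round((p+q)/2,4),np.round(np.linalg.norm(p-q),4)
# thick upper face ends: top-view (left,right) far upper edge ; scene lower edge of strip
print("thick L",tri((307,215),(338,267)), "R",tri((354,207),(286,278)))
print("thin L",tri((387,228.5),(250.7,267)),"R",tri((430,222.5),(206,276)))
c=capture("wrist");print(c["fx"],c["cx"],c["cy"],c["hand_eye"])
E
```

```text
thick L (array([ 0.5239, -0.0597,  0.1137]), np.float64(0.0022)) R (array([ 0.5461, -0.1695,  0.1078]), np.float64(0.0047))
thin L (array([ 0.4992, -0.2487,  0.0966]), np.float64(0.0059)) R (array([ 0.5163, -0.3481,  0.0904]), np.float64(0.0002))
413.5158106653099 314.79102808747746 231.20122131708058 [[-3.86393182e-06  9.63023114e-01  2.69418785e-01  7.41358055e-02]
 [ 9.99999468e-01  2.81620362e-04 -9.92295277e-04  1.35571445e-03]
 [-1.03147710e-03  2.69418638e-01 -9.63022603e-01 -1.62826453e-01]
 [ 0.00000000e+00  0.00000000e+00  0.00000000e+00  1.00000000e+00]]
```

Triangulated edge lengths are 112 mm and 101 mm, which match the two drives. The rack geometry agrees too: hub to screw centre puts its origin at about (0.546, 0.153) with yaw about 10.7°. Now I'll move above the thick drive.

>>> {"api": "move_arm", "payload": {"targets": "0.71 0.97 0 0.84;0.71 0.97 0 0.84;0.71 0.97 0 0.84;0.71 0.97 0 0.84;0.71 0.97 0 0.84;0.71 0.97 0 0.84;0.71 0.97 0 0.84;0.71 0.97 0 0.84;0.71 0.97 0 0.84;0.71 0.97 0 0.84", "gripper": 87}}

```text
time_s: 0.98
tcp_pos: [0.3572, -0.3548, 0.2224]
ee_rot: [[-0.517, -0.856, -0.0], [-0.856, 0.517, 0.0], [-0.0, 0.0, -1.0]]
wrist_force: [-0.4, -0.3, 0.0]
gripper_width: 1.002
gripper_force: 0.0
```

>>> {"api": "move_arm", "payload": {"targets": "0.71 0.97 0 0.84;0.71 0.97 0 0.84;0.71 0.97 0 0.84;0.71 0.97 0 0.84;0.71 0.97 0 0.84;0.71 0.97 0 0.84;0.71 0.97 0 0.84;0.71 0.97 0 0.84;0.71 0.97 0 0.84;0.71 0.97 0 0.84"}}

```text
time_s: 1.82
tcp_pos: [0.5347, -0.1123, 0.2224]
ee_rot: [[0.189, -0.982, -0.0], [-0.982, -0.189, 0.0], [-0.0, 0.0, -1.0]]
wrist_force: [0.1, 0.4, -0.5]
gripper_width: 1.0
gripper_force: 0.0
```

>>> {"api": "move_arm", "payload": {"targets": "0 0 0 0;0 0 0 0;0 0 0 0"}}

```text
time_s: 2.07
tcp_pos: [0.5337, -0.1138, 0.2221]
ee_rot: [[0.185, -0.983, -0.001], [-0.983, -0.185, -0.0], [-0.0, 0.001, -1.0]]
wrist_force: [-0.7, -0.7, -0.0]
gripper_width: 1.002
gripper_force: 0.0
```

```bash
python3 - <<'E'
from h import *
s=sense();c=capture("wrist");np.save("w1.npy",{"c":c,"s":s},allow_pickle=True);cv2.imwrite("pics/w1.png",c["image"])
print(s["time_s"],s["tcp_pos"],np.round(s["ee_rot"],3),s["joints"])
E
```

```text
2.0667 [ 0.53365637 -0.11381173  0.22213159] [[ 0.185 -0.983 -0.001]
 [-0.983 -0.185 -0.   ]
 [-0.     0.001 -1.   ]] [ 4.98653503e+00  1.43808431e+01 -1.07584409e+01 -6.76014959e-03
 -6.49347978e+01  5.65352269e+00]
```

View pics/w1.png

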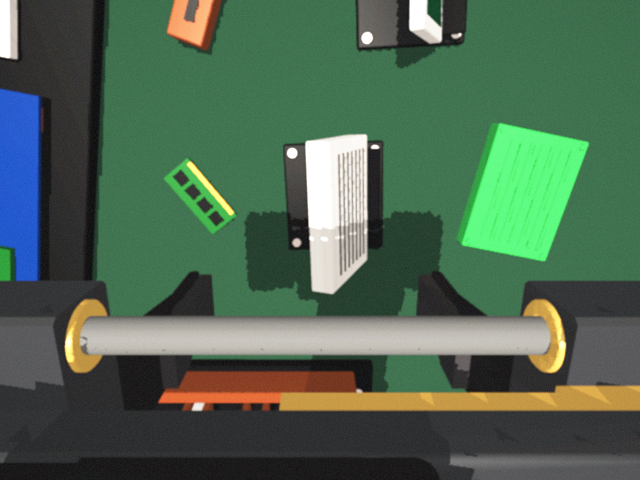

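The wrist view shows the finned drive with its upper face's far edge running from (306,138) to (312,290). The near edge starts at about (332,292), and the stand screws are at (292,153), (375,147) and (296,243). The fingers' closing line is horizontal in the image.

```bash
python3 - <<'E'
from h import *
w=np.load("w1.npy",allow_pickle=True).item();c,s=w["c"],w["s"];T=wristT(c,s)
t=np.load("top0.npy",allow_pickle=True).item()
im=c["image"];g=im[120:300,280:390].min(2)
for r in(10,25,40,60,80,100,120,140,160,170):print(r+120,' '.join(f"{v}" for v in g[r,15:100:3]))
for z in(.07,.08,.09,.1,.11):
    a,b=onz(c,306,138,z,T),onz(c,312,291,z,T);d=a-b
    n1,n2=onz(c,330.5,138,z+.0076,T),onz(c,334.5,292,z+.0076,T)
    print(z,np.round(a,4),np.round(b,4),"len",round(np.linalg.norm(d),4),"yaw",round(np.degrees(np.arctan2(d[0],-d[1])),1),"nearlen",round(np.linalg.norm(n1-n2),4),"sep",np.round((a+b-n1-n2)/2,4), "topproj",np.round(proj(t,a),1),np.round(proj(t,b),1))
# where do fingertips centre appear: tool axis point at z
for z in(.03,.06,.1):print(z,np.round(proj(c,[s["tcp_pos"][0],s["tcp_pos"][1],z],T),1))
E
```

```text
130 70 63 65 68 61 63 67 66 65 68 67 64 67 64 70 65 65 65 68 65 69 60 67 67 65 63 62 64 72
145 65 66 67 77 255 255 255 255 255 255 255 255 245 246 246 244 244 246 246 246 247 244 245 248 131 71 239 230 70
160 78 77 81 73 255 255 255 255 255 255 255 255 245 245 219 233 146 226 234 163 181 217 232 233 111 33 33 29 36
180 81 73 74 71 245 255 255 255 255 255 255 255 249 243 235 187 168 234 227 160 189 222 225 227 116 33 32 33 31
200 64 65 65 59 149 255 255 255 255 255 255 255 252 243 245 183 186 240 193 161 204 217 227 228 109 32 34 35 31
220 19 23 29 28 35 255 255 255 255 255 255 255 254 243 246 147 201 224 186 161 208 218 223 180 109 26 23 17 25
240 191 190 57 18 20 209 246 222 219 244 255 222 213 203 205 107 166 179 132 126 161 184 174 154 109 21 24 25 28
260 37 40 38 41 38 125 219 219 215 217 210 215 214 204 201 119 185 176 117 140 183 205 205 204 70 35 39 38 35
280 43 40 36 38 39 68 219 218 224 220 215 215 215 206 204 207 208 146 36 39 35 36 37 39 36 37 37 38 40
290 66 37 39 43 36 37 188 210 217 221 214 214 218 203 94 31 37 37 38 39 39 42 40 35 38 40 41 39 43
0.07 [ 0.5496 -0.1677  0.07  ] [ 0.5227 -0.0474  0.07  ] len 0.1233 yaw 12.6 nearlen 0.1213 sep [ 0.0175  0.0048 -0.0076] topproj [352.9 208.6] [302.3 218.7]
0.08 [ 0.5495 -0.1683  0.08  ] [ 0.5235 -0.0517  0.08  ] len 0.1194 yaw 12.6 nearlen 0.1173 sep [ 0.0169  0.0047 -0.0076] topproj [353.5 207.8] [304.1 217.7]
0.09 [ 0.5494 -0.1688  0.09  ] [ 0.5242 -0.0561  0.09  ] len 0.1155 yaw 12.6 nearlen 0.1134 sep [ 0.0163  0.0046 -0.0076] topproj [354.1 207.1] [305.9 216.7]
0.1 [ 0.5493 -0.1694  0.1   ] [ 0.525  -0.0605  0.1   ] len 0.1116 yaw 12.6 nearlen 0.1094 sep [ 0.0157  0.0045 -0.0076] topproj [354.7 206.3] [307.8 215.6]
0.11 [ 0.5493 -0.1699  0.11  ] [ 0.5258 -0.0649  0.11  ] len 0.1077 yaw 12.6 nearlen 0.1055 sep [ 0.0152  0.0044 -0.0076] topproj [355.3 205.5] [309.7 214.6]
0.03 [313.8 201.1]
0.06 [313.8 208.6]
0.1 [313.7 220.8]
```

The upper far edge comes out at z ≈ 0.097: its length is 112 mm, its edge separation is 16.3 mm (18·cos25°), and it matches the top view. The stand yaw is about 12.5° and the drive's lower edge is at z ≈ 0.023.

My plan is to straddle the drive between the posts, pull it upright with the far finger, then pinch.

>>> {"api": "move_arm", "payload": {"targets": "-0.61 -0.15 0 0.18;-0.61 -0.15 0 0.18;0 0 -0.89 0;0 0 -0.89 0;0 0 -0.89 0;0 0 -0.89 0;0 0 -0.89 0;0 0 -0.89 0;0 0 -0.89 0;0 0 0 0"}}

```text
time_s: 2.95
tcp_pos: [0.4997, -0.1223, 0.0631]
ee_rot: [[0.212, -0.977, -0.009], [-0.977, -0.212, 0.0], [-0.002, 0.009, -1.0]]
wrist_force: [-1.0, -0.4, -0.2]
gripper_width: 0.998
gripper_force: 0.0
```

>>> {"api": "move_arm", "payload": {"targets": "-0.06 -0.01 0 0;-0.06 -0.01 0 0;-0.06 -0.01 0 0;-0.06 -0.02 0 0;-0.06 -0.02 0 0;-0.06 -0.01 0 0", "gripper": 52}}

```text
time_s: 3.45
tcp_pos: [0.4958, -0.1232, 0.0681]
ee_rot: [[0.216, -0.976, 0.004], [-0.976, -0.216, 0.0], [0.001, -0.003, -1.0]]
wrist_force: [1.2, -0.5, 0.7]
gripper_width: 0.646
gripper_force: 0.6
```

```bash
python3 - <<'E'
from h import *
s=sense();print(s["tcp_pos"],s["wrist_force"])
a=capture("scene")["image"][210:340,180:380];b=capture("wrist")["image"]
cv2.imwrite("pics/p1.png",np.vstack([cv2.resize(a,(480,312)),cv2.resize(b[60:340],(480,280))]))
E
```

```text
[ 0.4958241  -0.12323685  0.06805521] [ 1.238475   -0.48007092  0.65705613]
```

View pics/p1.png

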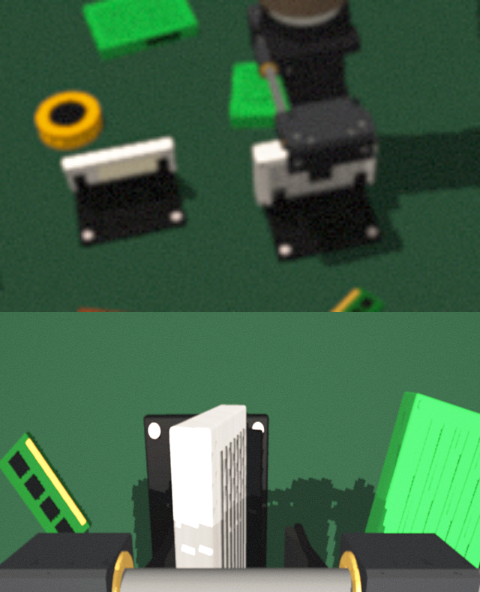

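The scene half shows the gripper astride the finned drive, with the far finger between the posts. The wrist half shows the drive's top face between the fingers at about (195,480). Now I'll close.

>>> {"api": "move_arm", "payload": {"targets": "-0.01 0 0 0;0 0 0 0;0 0 0 0;0 0 0 0;0 0 0 0;0 0 0 0;0 0 0 0;0 0 0 0", "gripper": 0}}

```text
time_s: 4.22
tcp_pos: [0.4952, -0.1232, 0.0668]
ee_rot: [[0.216, -0.976, 0.002], [-0.976, -0.216, 0.0], [0.0, -0.002, -1.0]]
wrist_force: [2.1, -0.9, -1.6]
gripper_width: 0.207
gripper_force: 30.0
```

>>> {"api": "move_arm", "payload": {"targets": "0 0 0 0;0 0 0 0;0 0 0.1 0;0 0 0.2 0;0 0 0.2 0;0 0 0.3 0;0 0 0.2 0;0 0 0 0"}}

```text
time_s: 4.88
tcp_pos: [0.4953, -0.1233, 0.0934]
ee_rot: [[0.216, -0.976, 0.003], [-0.976, -0.216, -0.0], [0.001, -0.003, -1.0]]
wrist_force: [0.3, -0.1, -3.1]
gripper_width: 0.204
gripper_force: 30.0
```

```bash
python3 - <<'E'
from h import *
s=sense();print(s["tcp_pos"],s["wrist_force"],s["gripper_width"]*87)
a=capture("scene")["image"][210:340,180:380];b=capture("wrist")["image"]
cv2.imwrite("pics/p2.png",np.vstack([cv2.resize(a,(480,312)),cv2.resize(b[60:340],(480,280))]))
E
```

```text
[ 0.49526642 -0.12328536  0.093356  ] [ 0.33080843 -0.05923526 -3.10216241] 17.707778328424972
```

View pics/p2.png

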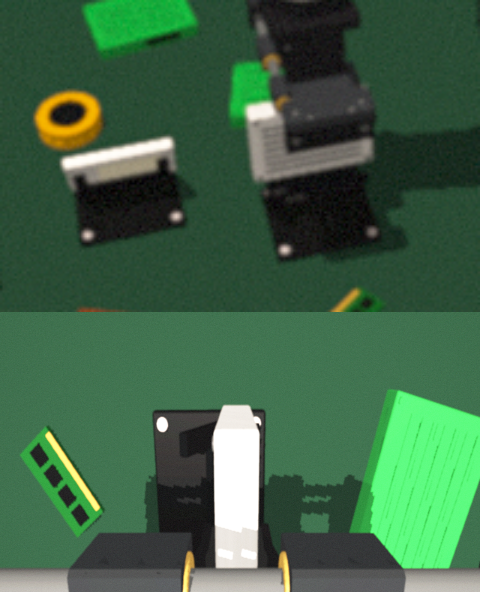

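The gripper reads 17.7 mm. The picture shows the drive upright in the pads and clear of the stand. Next I'll lift and carry it to just past the wide slot, so the wrist camera can see the slots.

>>> {"api": "move_arm", "payload": {"targets": "0 0 0.8 0;0 0 0.8 0;0 0 0.8 0;0 0 0.8 0;-0.06 0.9 0 -0.02;-0.06 0.9 0 -0.02;-0.06 0.9 0 -0.02;-0.06 0.9 0 -0.02;-0.06 0.9 0 -0.02;-0.06 0.9 0 -0.02"}}

```text
time_s: 5.82
tcp_pos: [0.4847, 0.0127, 0.1714]
ee_rot: [[0.205, -0.979, -0.001], [-0.979, -0.205, -0.0], [-0.0, 0.001, -1.0]]
wrist_force: [0.2, 0.2, -1.9]
gripper_width: 0.207
gripper_force: 30.0
```

>>> {"api": "move_arm", "payload": {"targets": "-0.06 0.9 0 -0.02;-0.06 0.9 0 -0.02;-0.06 0.9 0 -0.02;-0.06 0.9 0 -0.02;-0.06 0.9 0 -0.02;-0.06 0.9 0 -0.02;-0.06 0.9 0 -0.04;-0.06 0.9 0 -0.04;-0.06 0.9 0 -0.04;-0.1 0.6 0 -0.04"}}

```text
time_s: 6.65
tcp_pos: [0.4692, 0.2309, 0.1713]
ee_rot: [[0.182, -0.983, -0.0], [-0.983, -0.182, -0.0], [0.0, 0.0, -1.0]]
wrist_force: [0.6, 0.3, -1.6]
gripper_width: 0.204
gripper_force: 30.0
```

>>> {"api": "move_arm", "payload": {"targets": "0 0 0 0;0 0 0 0;0 0 0 0"}}

```text
time_s: 6.9
tcp_pos: [0.469, 0.2286, 0.1713]
ee_rot: [[0.181, -0.983, -0.001], [-0.983, -0.181, -0.001], [0.001, 0.001, -1.0]]
wrist_force: [-1.0, -0.5, -2.5]
gripper_width: 0.206
gripper_force: 30.0
```

```bash
python3 - <<'E'
from h import *
s=sense();c=capture("wrist");np.save("w2.npy",{"c":c,"s":s},allow_pickle=True);cv2.imwrite("pics/w2.png",c["image"])
print(s["time_s"],s["tcp_pos"],np.round(s["ee_rot"],3).tolist(),s["gripper_width"]*87)
E
```

```text
6.9 [0.46899264 0.22856339 0.17132953] [[0.181, -0.983, -0.001], [-0.983, -0.181, -0.001], [0.001, 0.001, -1.0]] 17.88403261416633
```

View pics/w2.png

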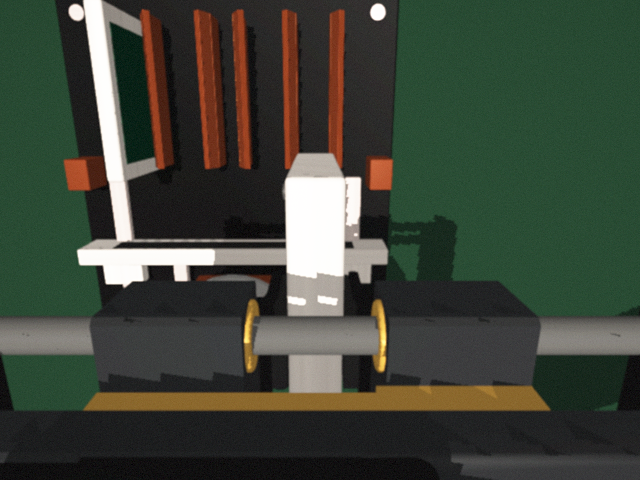

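The wrist view shows the brown guide walls running up the image. The wide slot lies between about (298,90) and (330,90), the free narrow slot between about (217,90) and (235,90), and the plate screws are at (76,12) and (378,12).

```bash
python3 - <<'E'
from h import *
w=np.load("w2.npy",allow_pickle=True).item();c,s=w["c"],w["s"];T=wristT(c,s)
hsv=cv2.cvtColor(c["image"],cv2.COLOR_BGR2HSV);m=((hsv[...,0]<12)&(hsv[...,1]>120)&(hsv[...,2]>60)).astype(np.uint8)
O=np.array([.546,.153]);y=np.radians(10.7);R=np.array([[np.cos(y),-np.sin(y)],[np.sin(y),np.cos(y)]])
rk=lambda p:np.round((R.T@(p[:2]-O))*1000,1)
for r in(30,60,90,120,150):
    d=np.diff(np.r_[0,m[r],0].astype(int));a=np.where(d==1)[0];b=np.where(d==-1)[0]
    print(r,[(i,j,rk(onz(c,i,r,.045,T)).tolist(),float(rk(onz(c,j,r,.045,T))[0])) for i,j in zip(a,b) if j-i>4])
for q in cv2.findContours(m,cv2.RETR_EXTERNAL,cv2.CHAIN_APPROX_NONE)[0]:
    if cv2.contourArea(q)>300:
        x,yy,ww,hh=cv2.boundingRect(q);print("box",x,yy,ww,hh,rk(onz(c,x+ww/2,yy,.045,T)),rk(onz(c,x+ww/2,yy+hh,.045,T)))
for p in((76,12),(378,12)):print("screw",onz(c,*p,.015,T),rk(onz(c,*p,.015,T)))
print("tcp",rk(np.array(s["tcp_pos"])),"drive top end", rk(onz(c,291,177,.213,T)),rk(onz(c,342,177,.213,T)))
t=np.load("top0.npy",allow_pickle=True).item()
for p,z in(((215.5,0),0),):pass
E
```

```text
30 [(np.int64(142), np.int64(161), [47.4, -36.7], 35.3), (np.int64(194), np.int64(218), [14.2, -36.6], -1.1), (np.int64(232), np.int64(246), [-10.1, -36.5], -19.0), (np.int64(282), np.int64(297), [-42.0, -36.4], -51.6), (np.int64(329), np.int64(345), [-72.0, -36.3], -82.3)]
60 [(np.int64(145), np.int64(164), [47.6, -18.9], 35.2), (np.int64(196), np.int64(220), [14.4, -18.8], -1.2), (np.int64(233), np.int64(248), [-9.7, -18.7], -19.4), (np.int64(282), np.int64(298), [-41.5, -18.5], -52.0), (np.int64(329), np.int64(344), [-72.1, -18.4], -81.9)]
90 [(np.int64(148), np.int64(167), [47.7, -0.4], 35.1), (np.int64(198), np.int64(221), [14.6, -0.3], -0.7), (np.int64(235), np.int64(249), [-9.9, -0.2], -19.2), (np.int64(283), np.int64(298), [-41.7, -0.0], -51.7), (np.int64(328), np.int64(344), [-71.6, 0.1], -82.2)]
120 [(np.int64(151), np.int64(170), [47.8, 18.8], 35.0), (np.int64(201), np.int64(223), [14.1, 18.9], -0.7), (np.int64(236), np.int64(250), [-9.5, 19.0], -19.0), (np.int64(283), np.int64(299), [-41.3, 19.2], -52.1), (np.int64(328), np.int64(343), [-71.6, 19.3], -81.8)]
150 [(np.int64(154), np.int64(172), [48.0, 38.7], 35.6), (np.int64(203), np.int64(225), [14.3, 38.9], -0.8), (np.int64(238), np.int64(251), [-9.8, 39.0], -18.7), (np.int64(284), np.int64(299), [-41.4, 39.1], -51.8), (np.int64(328), np.int64(343), [-71.7, 39.3], -82.1)]
box 365 156 28 35 [-107.    43.5] [-107.9   68. ]
box 64 156 42 35 [96.1 42.6] [99.8 67. ]
box 328 9 17 160 [-76.7 -48.4] [-77.7  52.3]
box 281 9 18 161 [-47.4 -48.5] [-45.3  52.9]
box 231 9 21 161 [-16.8 -48.6] [-11.5  52.7]
box 193 9 33 161 [  3.4 -48.7] [10.8 52.6]
box 139 9 34 161 [ 37.2 -48.8] [48.1 52.4]
screw [0.65765386 0.11926498 0.015     ] [103.4 -53.9]
screw [0.45050015 0.08096889 0.015     ] [-107.2  -53. ]
tcp [-61.6  88.5] drive top end [-55.4  33.6] [-70.4  33.7]
```

The wrist walls and the held drive's image agree once the common 1.3 mm bias is removed. The slot centre is 1.1 mm further +x and 87 mm back along the slot. Lowering into the flare.

>>> {"api": "move_arm", "payload": {"targets": "0.17 -0.85 0 0.03;0.17 -0.86 0 0.02;0.17 -0.86 0 0;0.18 -0.86 0 0;0 0 0 0;0 0 -0.8 0;0 0 -0.8 0;0 0 -0.7 0;0 0 -0.5 0;0 0 0 0"}}

```text
time_s: 7.78
tcp_pos: [0.4847, 0.1419, 0.0992]
ee_rot: [[0.184, -0.983, -0.006], [-0.983, -0.184, -0.003], [0.002, 0.006, -1.0]]
wrist_force: [-1.2, -0.4, -3.1]
gripper_width: 0.205
gripper_force: 30.0
```

```bash
python3 - <<'E'
from h import *
s=sense();print(s["tcp_pos"],s["wrist_force"],s["time_s"])
O=np.array([.546,.153]);y=np.radians(10.7);R=np.array([[np.cos(y),-np.sin(y)],[np.sin(y),np.cos(y)]])
print(R.T@(np.array(s["tcp_pos"])[:2]-O))
E
```

```text
[0.48474997 0.14194647 0.09919665] [-1.24355456 -0.42625409 -3.10608135] 7.7833
[-0.06223734  0.00051074]
```

>>> {"api": "move_arm", "payload": {"targets": "0 0 0 0;0 0 0 0;0 0 0 0;0 0 0 0"}}

```text
time_s: 8.12
tcp_pos: [0.4873, 0.1438, 0.1029]
ee_rot: [[0.186, -0.983, 0.002], [-0.983, -0.186, 0.001], [-0.001, -0.002, -1.0]]
wrist_force: [0.6, -0.2, -1.6]
gripper_width: 0.207
gripper_force: 30.0
```

```bash
python3 - <<'E'
from h import *
s=sense();c=capture("wrist");print(s["tcp_pos"],s["wrist_force"],s["time_s"])
T=wristT(c,s)
O=np.array([.546,.153]);y=np.radians(10.7);R=np.array([[np.cos(y),-np.sin(y)],[np.sin(y),np.cos(y)]])
print(R.T@(np.array(s["tcp_pos"])[:2]-O))
a=c["image"][0:300,200:440];t=capture("top")["image"][165:265,180:270]
cv2.imwrite("pics/w3.png",np.hstack([cv2.resize(a,(440,550)),cv2.resize(t,(350,389)) if 0 else cv2.copyMakeBorder(cv2.resize(t,(350,389)),0,161,0,0,cv2.BORDER_CONSTANT)]))
E
```

```text
[0.48731169 0.14384962 0.10287126] [ 0.56931246 -0.19046369 -1.64387035] 8.1167
[-0.05936681  0.00190518]
```

View pics/w3.png

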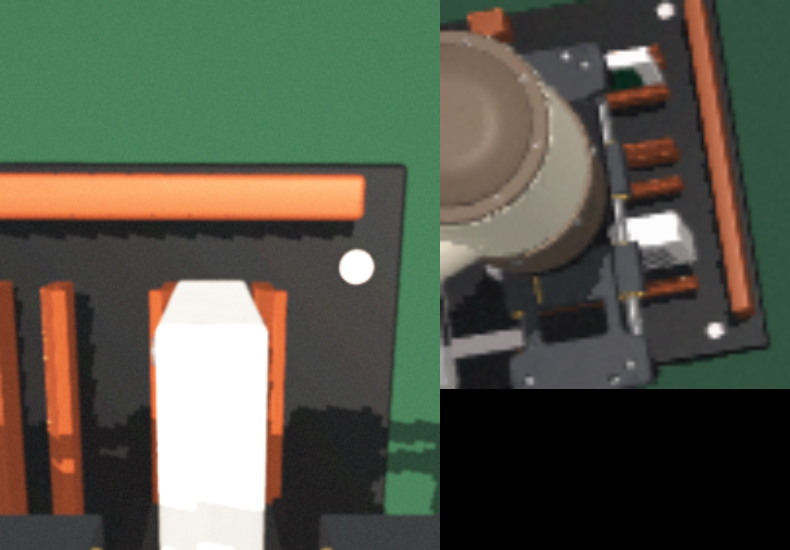

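The wrist crop shows the held drive's lower end, spanning about 180–245 px, between the wide-slot walls at 150 and 287. It sits about 1.5 mm too far toward +x. I'll correct that and descend.

>>> {"api": "move_arm", "payload": {"targets": "-0.06 -0.01 0 0;0 0 -0.3 0;0 0 -0.3 0;0 0 -0.3 0;0 0 -0.3 0;0 0 -0.2 0;0 0 0 0;0 0 0 0;0 0 0 0"}}

```text
time_s: 8.97
tcp_pos: [0.4855, 0.1434, 0.0669]
ee_rot: [[0.186, -0.983, 0.0], [-0.983, -0.186, 0.0], [0.0, -0.0, -1.0]]
wrist_force: [0.8, -0.4, -2.4]
gripper_width: 0.202
gripper_force: 30.0
```

>>> {"api": "move_arm", "payload": {"targets": "0 0 -0.1 0;0 0 -0.1 0;0 0 0 0;0 0 0 0;0 0 0 0"}}

```text
time_s: 9.38
tcp_pos: [0.4853, 0.1433, 0.0619]
ee_rot: [[0.186, -0.983, 0.0], [-0.983, -0.186, 0.0], [-0.0, -0.0, -1.0]]
wrist_force: [0.1, -0.2, -2.6]
gripper_width: 0.205
gripper_force: 30.0
```

>>> {"api": "move_arm", "payload": {"targets": "0 0 -0.1 0;0 0 0 0;0 0 0 0;0 0 0 0"}}

```text
time_s: 9.72
tcp_pos: [0.4852, 0.1432, 0.0593]
ee_rot: [[0.186, -0.983, -0.0], [-0.983, -0.186, -0.0], [0.0, 0.0, -1.0]]
wrist_force: [-0.1, 0.5, -2.1]
gripper_width: 0.206
gripper_force: 30.0
```

>>> {"api": "move_arm", "payload": {"targets": "0 0 -0.06 0;0 0 0 0;0 0 0 0"}}

```text
time_s: 9.97
tcp_pos: [0.4851, 0.1432, 0.0577]
ee_rot: [[0.186, -0.983, -0.0], [-0.983, -0.186, -0.0], [0.0, 0.0, -1.0]]
wrist_force: [0.0, 0.8, -3.1]
gripper_width: 0.206
gripper_force: 30.0
```

>>> {"api": "move_arm", "payload": {"targets": "0 0 -0.06 0;0 0 0 0;0 0 0 0"}}

```text
time_s: 10.22
tcp_pos: [0.4851, 0.1432, 0.0562]
ee_rot: [[0.186, -0.983, -0.0], [-0.983, -0.186, -0.0], [0.0, 0.0, -1.0]]
wrist_force: [-0.2, -0.5, -2.4]
gripper_width: 0.206
gripper_force: 30.0
```

>>> {"api": "move_arm", "payload": {"targets": "0 0 -0.06 0;0 0 0 0;0 0 0 0"}}

```text
time_s: 10.47
tcp_pos: [0.4852, 0.1432, 0.0547]
ee_rot: [[0.186, -0.983, -0.0], [-0.983, -0.186, -0.0], [0.0, 0.0, -1.0]]
wrist_force: [-0.1, 0.4, -2.7]
gripper_width: 0.206
gripper_force: 30.0
```

>>> {"api": "move_arm", "payload": {"targets": "0 0 -0.08 0;0 0 0 0;0 0 0 0"}}

```text
time_s: 10.72
tcp_pos: [0.4854, 0.1433, 0.0544]
ee_rot: [[0.187, -0.982, 0.001], [-0.982, -0.187, -0.0], [0.0, -0.001, -1.0]]
wrist_force: [-4.2, -0.5, 8.1]
gripper_width: 0.207
gripper_force: 30.0
```

>>> {"api": "move_arm", "payload": {"targets": "0 0 -0.06 0;0 0 0 0;0 0 0 0"}}

```text
time_s: 10.97
tcp_pos: [0.4855, 0.1433, 0.0543]
ee_rot: [[0.187, -0.982, 0.001], [-0.982, -0.187, -0.0], [0.001, -0.001, -1.0]]
wrist_force: [-6.4, -1.6, 18.6]
gripper_width: 0.207
gripper_force: 30.0
```

```bash
python3 - <<'E'
from h import *
s=sense();c=capture("wrist");print(s["tcp_pos"],s["wrist_force"])
T=wristT(c,s);g=c["image"].min(2)
for r in(100,120,140,150,160,170,180,200):print(r,g[r,270:360:3])
for z in(.094,.096,.098,.1,.102): print(z,[np.round(onz(c,u,150,z,T),4) for u in(286,344)])
E
```

```text
[0.48547484 0.14333352 0.05433845] [-6.39110297 -1.60575858 18.62509652]
100 [123 126 124 127 124 128 126 129 128 125 132 127 128 129 127 130 124 133
 127 128 127 126 130 125 129 127 131 124 129 129]
120 [55 56 56 53 61 60 55 61 61 56 60 58 62 53 59 57 60 62 59 62 60 59 62 65
 61 63 62 65 64 62]
140 [68 64 65 67 69 69 68 65 68 71 69 68 76 72 69 73 72 73 69 70 69 68 73 75
 71 68 70 69 69 66]
150 [69 67 65 69 68 65 68 70 68 67 64 69 68 68 68 72 73 71 72 69 70 75 70 64
 72 70 76 69 71 71]
160 [ 68  67  69  68  65  69  70  69 189 251 251 251 251 251 251 251 251 251
 251 251 251 252 209  68  69  69  74  73  74  75]
170 [ 65  62  56  52  56  57  99 252 251 251 251 251 251 252 251 251 251 252
 251 252 251 251 251 251  80  68  56  58  59  64]
180 [ 78  80  64  61  56 254 255 255 255 255 255 255 255 255 255 255 255 255
 255 255 255 255 255 255 255 249  69  69  83  69]
200 [ 80  76  64  59  60 251 255 255 255 255 255 255 255 255 255 255 255 255
 255 255 255 255 255 255 255 250  68  66  78  72]
0.094 [array([0.5049, 0.0834, 0.094 ]), array([0.4882, 0.0802, 0.094 ])]
0.096 [array([0.5048, 0.0832, 0.096 ]), array([0.4883, 0.0801, 0.096 ])]
0.098 [array([0.5047, 0.083 , 0.098 ]), array([0.4885, 0.0799, 0.098 ])]
0.1 [array([0.5046, 0.0828, 0.1   ]), array([0.4887, 0.0798, 0.1   ])]
0.102 [array([0.5045, 0.0826, 0.102 ]), array([0.4888, 0.0797, 0.102 ])]
```

Firm contact at TCP z = 0.0545, so the drive is on the slot floor. I'll relax, release and retreat.

>>> {"api": "move_arm", "payload": {"targets": "0 0 0.12 0;0 0 0 0;0 0 0 0"}}

```text
time_s: 11.27
tcp_pos: [0.4854, 0.1434, 0.0544]
ee_rot: [[0.186, -0.983, 0.001], [-0.983, -0.186, 0.0], [-0.0, -0.001, -1.0]]
wrist_force: [-0.4, -0.2, -0.1]
gripper_width: 0.206
gripper_force: 30.0
```

>>> {"api": "move_arm", "payload": {"targets": "0 0 0 0;0 0 0 0;0 0 0 0;0 0 0 0;0 0 0.5 0;0 0 1 0;0 0 1 0;0 0 1 0;0 0 1 0;0 0 1 0", "gripper": 36}}

```text
time_s: 12.1
tcp_pos: [0.485, 0.1431, 0.193]
ee_rot: [[0.186, -0.983, -0.0], [-0.983, -0.186, -0.0], [0.0, 0.0, -1.0]]
wrist_force: [1.3, 0.4, 0.7]
gripper_width: 0.414
gripper_force: 0.0
```

>>> {"api": "move_arm", "payload": {"targets": "0 0 1 0;0 -0.9 0 0;0 -1 0 0;0 -1 0 0;0 -1 0 0;0 -1 0 0;0 -1 0 0;0 -1 0 0;0 -1 0 0;0 -1 0 0"}}

```text
time_s: 12.93
tcp_pos: [0.4849, -0.0805, 0.2167]
ee_rot: [[0.186, -0.983, -0.0], [-0.983, -0.186, -0.0], [0.0, 0.0, -1.0]]
wrist_force: [0.4, -0.3, 0.3]
gripper_width: 0.413
gripper_force: 0.0
```

```bash
python3 - <<'E'
from h import *
s=sense();print(s["tcp_pos"],s["time_s"])
t=capture("top");np.save("top1.npy",t,allow_pickle=True);sc=capture("scene")
a=cv2.resize(t["image"][160:275,110:270],None,fx=2.5,fy=2.5);b=cv2.resize(sc["image"][220:360,370:560],None,fx=2.1,fy=2.1)
b=cv2.resize(b,(a.shape[1],b.shape[0]))
cv2.imwrite("pics/p4.png",np.vstack([a,b]))
E
```

```text
[ 0.48494439 -0.08046876  0.21673063] 12.9333
```

View pics/p4.png

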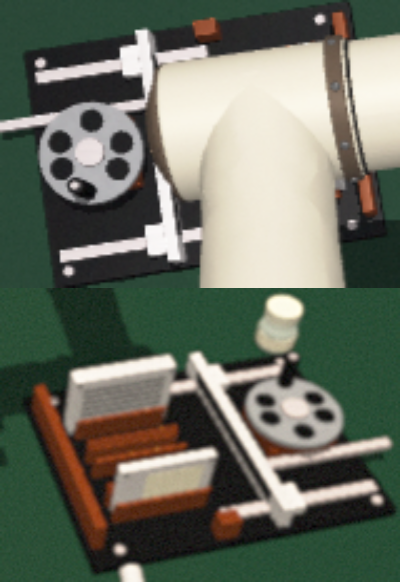

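The scene crop shows the finned drive upright in the wide slot. Next I'll hover over the thin drive and measure it from masks.

>>> {"api": "move_arm", "payload": {"targets": "0.1 -0.97 0 0;0.1 -0.97 0 0;0.1 -0.97 0 0;0.1 -0.97 0 0;0.1 -0.97 0 0;0.1 -0.97 0 0;0.1 -0.97 0 0;0.1 -0.97 0.1 0;0.12 -0.94 0.1 0;0 0 0 0", "gripper": 87}}

```text
time_s: 13.87
tcp_pos: [0.509, -0.2996, 0.2216]
ee_rot: [[0.183, -0.983, 0.0], [-0.983, -0.183, -0.001], [0.001, -0.0, -1.0]]
wrist_force: [0.0, 0.7, -0.1]
gripper_width: 0.99
gripper_force: 0.0
```

>>> {"api": "move_arm", "payload": {"targets": "0 0 0 0;0 0 0 0;0 0 0 0"}}

```text
time_s: 14.12
tcp_pos: [0.5081, -0.2957, 0.2217]
ee_rot: [[0.187, -0.982, -0.0], [-0.982, -0.187, 0.0], [-0.0, 0.0, -1.0]]
wrist_force: [-0.1, 1.0, -0.1]
gripper_width: 0.998
gripper_force: 0.0
```

```bash
python3 - <<'E'
from h import *
s=sense();c=capture("wrist");np.save("w4.npy",{"c":c,"s":s},allow_pickle=True)
print(s["tcp_pos"],np.degrees(np.arctan2(-s["ee_rot"][1][1],-s["ee_rot"][0][1])),s["time_s"])
g=c["image"].min(2)
m=(g>120).astype(np.uint8);m[310:]=0;m[:, :230]=0;m[:,420:]=0
for q in cv2.findContours(m,cv2.RETR_EXTERNAL,cv2.CHAIN_APPROX_NONE)[0]:
    if cv2.contourArea(q)>20:print(cv2.contourArea(q),cv2.boundingRect(q),cv2.approxPolyDP(q,2.5,True).reshape(-1,2).tolist())
for r in range(130,300,12):print(r,' '.join(map(str,g[r,290:365:2])))
E
```

```text
[ 0.50812526 -0.29569464  0.2216825 ] 10.776032797552837 14.1167
48.5 (295, 234, 9, 9) [[301, 234], [295, 236], [296, 241], [302, 240]]
95.0 (288, 142, 12, 12) [[291, 142], [288, 150], [295, 153], [299, 147]]
27.5 (372, 138, 9, 5) [[372, 140], [380, 141], [378, 138]]
5492.5 (314, 136, 48, 140) [[356, 136], [314, 144], [320, 269], [323, 274], [333, 274], [361, 248], [360, 139]]
839.5 (238, 19, 93, 28) [[330, 21], [323, 19], [243, 35], [238, 40], [241, 46], [328, 28]]
130 75 74 76 76 76 68 74 78 72 78 76 73 78 74 74 77 75 77 75 76 77 71 73 74 75 73 74 71 76 77 76 71 74 74 75 72 76 76
142 118 170 171 108 95 95 96 98 94 97 92 97 92 124 148 173 204 221 231 242 246 250 250 252 252 252 253 252 252 252 252 252 252 251 252 105 45 47
154 92 95 94 90 89 93 99 89 92 92 92 83 143 255 255 255 255 255 255 252 251 252 253 252 245 211 164 105 49 26 30 29 28 48 238 130 33 43
166 89 90 82 85 86 86 90 84 91 89 87 87 95 255 255 255 255 255 255 255 251 141 28 28 31 27 29 26 34 26 29 26 26 32 237 162 36 41
178 82 85 85 82 81 85 78 82 80 80 80 81 77 245 255 255 255 255 255 255 252 204 26 30 31 31 33 24 29 2
[... 597 characters left out ...]
4 246 255 255 255 233 224 160 30 25 28 17 23 24 23 27 21 25 25 48 190 73 13
250 45 46 44 49 44 48 46 43 45 50 46 45 40 48 49 200 233 232 233 229 231 224 189 43 21 25 26 22 71 164 222 224 226 221 202 108 43 42
262 47 40 46 48 48 47 47 43 40 43 47 45 42 46 41 155 233 232 232 232 230 224 224 226 221 224 221 221 154 53 39 45 50 37 42 46 42 43
274 47 45 41 46 47 45 43 43 45 47 43 38 45 45 44 50 114 155 188 203 207 179 79 43 46 45 47 50 41 43 38 45 45 44 45 46 44 45
286 45 42 60 74 56 43 49 46 45 43 42 46 44 44 49 43 42 42 38 42 48 46 45 46 44 41 42 43 44 41 41 48 44 44 45 41 47 45
298 76 76 70 71 74 57 47 46 46 44 42 44 43 39 46 39 42 46 44 43 45 44 44 46 47 48 44 44 44 40 46 45 42 46 46 46 45 40
```

```bash
python3 - <<'E'
from h import *
w=np.load("w4.npy",allow_pickle=True).item();c,s=w["c"],w["s"];T=wristT(c,s)
t=np.load("top0.npy",allow_pickle=True).item()
for z in(.075,.08,.085,.09,.095):
    a,b=onz(c,314.5,144,z,T),onz(c,321.5,274.5,z,T);d=a-b
    print(z,np.round(a,4),np.round(b,4),"len",round(np.linalg.norm(d),4),"yaw",round(np.degrees(np.arctan2(d[0],-d[1])),1),np.round(proj(t,a),1),np.round(proj(t,b),1))
for p in((293.5,147.5),(377,140),(299,238)):print(onz(c,*p,.009,T)[:2])
E
```

```text
0.075 [ 0.5174 -0.3468  0.075 ] [ 0.4927 -0.2471  0.075 ] len 0.1027 yaw 13.9 [428.  223.1] [386.2 232.5]
0.08 [ 0.5175 -0.3471  0.08  ] [ 0.4932 -0.249   0.08  ] len 0.101 yaw 13.9 [428.6 222.7] [387.3 232. ]
0.085 [ 0.5175 -0.3474  0.085 ] [ 0.4937 -0.251   0.085 ] len 0.0994 yaw 13.9 [429.3 222.3] [388.5 231.5]
0.09 [ 0.5176 -0.3477  0.09  ] [ 0.4941 -0.2529  0.09  ] len 0.0977 yaw 13.9 [429.9 222. ] [389.6 231. ]
0.095 [ 0.5176 -0.3481  0.095 ] [ 0.4946 -0.2548  0.095 ] len 0.096 yaw 13.9 [430.5 221.6] [390.8 230.5]
[ 0.53442653 -0.33591828]
[ 0.46270212 -0.35623113]
[ 0.51470131 -0.25386572]
```

The thin drive's far upper edge is at z ≈ 0.085 (its length fits 100 mm), with yaw 13.9°. Its upright position is centred near (0.472, -0.307). Straddle and close.

>>> {"api": "move_arm", "payload": {"targets": "-0.71 -0.23 0 0.31;-0.72 -0.23 0 0.31;0 0 -0.9 0;0 0 -0.9 0;0 0 -0.9 0;0 0 -0.9 0;0 0 -0.9 0;0 0 -0.9 0;0 0 -0.87 0;0 0 0 0"}}

```text
time_s: 15.0
tcp_pos: [0.4695, -0.3061, 0.0611]
ee_rot: [[0.239, -0.971, -0.008], [-0.971, -0.239, 0.004], [-0.006, 0.007, -1.0]]
wrist_force: [-0.4, -0.2, -0.1]
gripper_width: 1.006
gripper_force: 0.0
```

>>> {"api": "move_arm", "payload": {"targets": "0 0 0 0;0 0 0 0;0 0 0 0;0 0 0 0;0 0 0 0", "gripper": 45}}

```text
time_s: 15.42
tcp_pos: [0.4733, -0.3084, 0.0664]
ee_rot: [[0.239, -0.971, 0.003], [-0.971, -0.239, -0.001], [0.002, -0.002, -1.0]]
wrist_force: [0.3, 0.3, 0.4]
gripper_width: 0.706
gripper_force: 0.1
```

>>> {"api": "move_arm", "payload": {"targets": "0 0 0 0;0 0 0 0;0 0 0 0;0 0 0 0;0 0 0 0;0 0 0 0;0 0 0 0;0 0 0 0", "gripper": 0}}

```text
time_s: 16.08
tcp_pos: [0.4729, -0.3083, 0.0651]
ee_rot: [[0.239, -0.971, 0.001], [-0.971, -0.239, -0.0], [0.0, -0.001, -1.0]]
wrist_force: [1.8, 0.2, 1.7]
gripper_width: 0.11
gripper_force: 29.8
```

>>> {"api": "move_arm", "payload": {"targets": "0 0 0 0;0 0 0 0;0 0 0.1 0;0 0 0.2 0;0 0 0.2 0;0 0 0.3 0;0 0 0.2 0;0 0 0 0;0 0 0 0"}}

```text
time_s: 16.83
tcp_pos: [0.4727, -0.3083, 0.0907]
ee_rot: [[0.239, -0.971, 0.001], [-0.971, -0.239, -0.0], [0.001, -0.001, -1.0]]
wrist_force: [-1.3, 0.9, -2.0]
gripper_width: 0.112
gripper_force: 29.8
```

```bash
python3 - <<'E'
from h import *
s=sense();c=capture("wrist");print(s["tcp_pos"],s["gripper_width"]*87,s["time_s"])
g=c["image"].min(2);T=wristT(c,s)
for r in range(140,280,12):print(r,' '.join(map(str,g[r,270:365:3])))
E
```

```text
[ 0.47268095 -0.30828335  0.0906947 ] 9.7634413164072 16.8333
140 99 97 91 93 92 90 93 92 95 93 95 92 92 88 97 92 97 94 97 97 97 92 98 90 96 88 97 95 93 93 92 97
152 93 96 94 96 93 96 92 93 89 98 94 92 96 94 94 93 95 91 98 96 94 96 98 95 97 90 89 89 98 96 95 93
164 95 96 95 90 95 93 97 97 98 94 90 96 123 169 163 164 163 157 105 99 100 95 96 100 93 255 255 255 171 101 66 90
176 33 37 40 36 36 38 37 36 37 36 39 251 253 253 253 253 253 253 254 135 45 45 47 47 48 48 49 46 46 98 59 99
188 36 34 38 34 31 37 36 35 38 39 114 255 255 255 255 255 255 255 255 253 116 32 37 49 45 45 45 43 59 86 56 98
200 57 41 50 77 50 48 51 49 36 84 255 255 255 255 255 255 255 255 255 255 255 31 41 49 53 50 48 47 70 85 62 96
212 79 82 80 78 60 47 52 44 38 30 222 255 255 255 255 255 255 255 255 255 255 30 37 46 51 52 51 40 66 77 71 94
224 76 78 70 76 66 45 42 44 37 37 206 255 255 255 255 255 255 255 255 255 249 29 34 44 49 45 49 37 62 62 65 76
236 66 45 33 32 38 35 32 34 33 30 188 255 255 255 255 255 255 255 255 255 241 25 44 48 48 47 49 29 37 28 48 59
248 57 55 30 35 30 29 33 32 33 29 169 255 255 255 255 255 255 255 255 255 202 24 33 30 32 33 31 32 38 32 54 55
260 36 36 32 31 38 35 33 27 31 28 130 251 255 255 255 255 255 255 255 255 201 29 33 33 29 35 37 31 35 39 55 55
272 36 31 34 37 35 43 38 37 29 34 129 249 250 253 251 252 252 251 251 250 119 31 33 41 41 40 36 27 31 33 54 52
```

The grip reads 9.8 mm with the drive upright and symmetric in view. I'll carry it to the narrow slot.

>>> {"api": "move_arm", "payload": {"targets": "0 0 0.8 0;0 0 0.8 0;0 0 0.8 0;0 0 0.8 0;0.14 0.92 0 -0.03;0.14 0.92 0 -0.03;0.14 0.92 0 -0.03;0.14 0.92 0 -0.03;0.14 0.92 0 -0.03;0.14 0.92 0 -0.03"}}

```text
time_s: 17.72
tcp_pos: [0.4931, -0.1691, 0.1697]
ee_rot: [[0.223, -0.975, -0.001], [-0.975, -0.223, 0.0], [-0.0, 0.001, -1.0]]
wrist_force: [0.9, 0.4, -2.1]
gripper_width: 0.11
gripper_force: 29.9
```

>>> {"api": "move_arm", "payload": {"targets": "0.14 0.92 0 -0.03;0.14 0.92 0 -0.03;0.14 0.92 0 -0.03;0.14 0.92 0 -0.03;0.14 0.92 0 -0.03;0.14 0.92 0 -0.03;0.14 0.92 0 -0.03;0.14 0.92 0 -0.03;0.14 0.92 0 -0.03;0.15 0.92 0 -0.03"}}

```text
time_s: 18.55
tcp_pos: [0.5283, 0.0608, 0.1696]
ee_rot: [[0.198, -0.98, -0.001], [-0.98, -0.198, -0.0], [0.0, 0.001, -1.0]]
wrist_force: [0.9, -0.5, -1.5]
gripper_width: 0.112
gripper_force: 29.9
```

>>> {"api": "move_arm", "payload": {"targets": "0.15 0.92 0 -0.03;0.15 0.92 0 -0.04;0.15 0.92 0 -0.04;0.17 0.96 0 -0.03;0 0 -0.5 0;0 0 -0.5 0;0 0 -0.5 0;0 0 -0.4 0;0 0 -0.3 0;0 0 0 0"}}

```text
time_s: 19.38
tcp_pos: [0.5431, 0.1521, 0.113]
ee_rot: [[0.185, -0.983, -0.004], [-0.983, -0.185, -0.002], [0.001, 0.004, -1.0]]
wrist_force: [-0.2, -0.4, -0.7]
gripper_width: 0.111
gripper_force: 29.9
```

>>> {"api": "move_arm", "payload": {"targets": "0 0 0 0;0 0 0 0;0 0 0 0;0 0 0 0"}}

```text
time_s: 19.72
tcp_pos: [0.5446, 0.1529, 0.1158]
ee_rot: [[0.186, -0.983, 0.001], [-0.983, -0.186, 0.001], [-0.0, -0.002, -1.0]]
wrist_force: [-0.2, -0.3, -1.1]
gripper_width: 0.115
gripper_force: 29.9
```

```bash
python3 - <<'E'
from h import *
s=sense();c=capture("wrist");print(s["tcp_pos"],np.degrees(np.arctan2(-s["ee_rot"][1][1],-s["ee_rot"][0][1])),s["time_s"])
T=wristT(c,s);im=c["image"];np.save("w5.npy",{"c":c,"s":s},allow_pickle=True)
hsv=cv2.cvtColor(im,cv2.COLOR_BGR2HSV)
br=((hsv[...,0]<12)&(hsv[...,1]>120)&(hsv[...,2]>50)).astype(np.uint8);wh=((hsv[...,1]<70)&(hsv[...,2]>130)).astype(np.uint8)
def runs(m,r):
    d=np.diff(np.r_[0,m[r],0].astype(int));return [(int(i),int(j)) for i,j in zip(np.where(d==1)[0],np.where(d==-1)[0]) if j-i>3]
for r in range(100,290,12):print(r,"br",runs(br,r),"wh",runs(wh,r))
cv2.imwrite("pics/w5.png",cv2.resize(im[80:300,180:460],(800,629))[:600])
E
```

```text
[0.54463105 0.152934   0.11582867] 10.711019700632994 19.7167
100 br [(127, 503)] wh []
112 br [(466, 471), (477, 488), (489, 493), (496, 503)] wh []
124 br [] wh []
136 br [] wh []
148 br [] wh [(138, 156), (397, 430), (474, 493)]
160 br [(179, 208), (225, 241), (286, 305), (326, 344), (383, 399)] wh [(210, 224), (399, 471)]
172 br [(225, 242), (286, 302), (327, 344), (382, 398)] wh [(184, 225), (303, 327), (399, 426), (427, 472)]
184 br [(225, 242), (286, 301), (330, 343), (382, 398)] wh [(177, 217), (302, 329), (399, 471)]
196 br [(226, 243), (287, 298), (332, 343), (381, 397)] wh [(178, 204), (299, 331), (398, 470)]
208 br [(227, 243), (287, 300), (332, 344), (381, 396)] wh [(179, 205), (300, 331), (397, 469)]
220 br [(227, 244), (287, 300), (332, 343), (380, 396)] wh [(180, 206), (300, 331), (397, 468)]
232 br [(228, 245), (287, 300), (332, 343), (379, 395)] wh [(181, 207), (300, 331), (395, 466)]
244 br [(229, 245), (287, 300), (332, 342), (379, 394)] wh [(183, 207), (300, 331), (395, 465)]
256 br [(229, 246), (287, 300), (331, 342), (378, 394)] wh [(184, 208), (301, 331), (394, 415), (416, 463)]
268 br [(230, 246), (288, 300), (331, 342), (378, 393)] wh [(185, 209), (301, 331), (393, 410), (415, 462)]
280 br [(231, 245), (378, 392)] wh [(186, 210), (301, 330), (394, 398), (399, 405), (407, 413), (415, 461)]
```

View pics/w5.png

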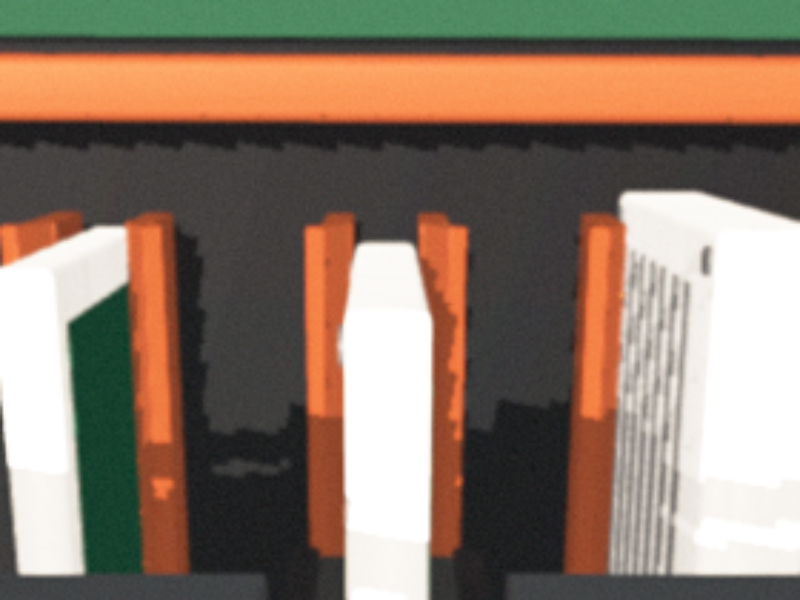

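The last picture shows the thin drive centred between the narrow-slot walls: the walls span 286–343 px and the drive 300–331 px. Descending.

>>> {"api": "move_arm", "payload": {"targets": "0 0 -0.3 0;0 0 -0.4 0;0 0 -0.4 0;0 0 -0.4 0;0 0 -0.3 0;0 0 -0.2 0;0 0 -0.1 0;0 0 0 0;0 0 0 0;0 0 0 0"}}

```text
time_s: 20.6
tcp_pos: [0.5446, 0.153, 0.063]
ee_rot: [[0.186, -0.983, 0.001], [-0.983, -0.186, 0.0], [-0.0, -0.001, -1.0]]
wrist_force: [-0.2, 0.5, -1.2]
gripper_width: 0.111
gripper_force: 29.9
```

>>> {"api": "move_arm", "payload": {"targets": "0 0 -0.08 0;0 0 0 0;0 0 0 0"}}

```text
time_s: 20.85
tcp_pos: [0.5442, 0.1528, 0.0607]
ee_rot: [[0.186, -0.983, 0.0], [-0.983, -0.186, 0.0], [-0.0, -0.0, -1.0]]
wrist_force: [0.4, 0.6, -1.4]
gripper_width: 0.109
gripper_force: 29.9
```

>>> {"api": "move_arm", "payload": {"targets": "0 0 -0.08 0;0 0 0 0;0 0 0 0"}}

```text
time_s: 21.1
tcp_pos: [0.5441, 0.1527, 0.0584]
ee_rot: [[0.186, -0.983, -0.0], [-0.983, -0.186, -0.0], [0.0, 0.0, -1.0]]
wrist_force: [-0.3, 0.3, -1.5]
gripper_width: 0.113
gripper_force: 29.9
```

>>> {"api": "move_arm", "payload": {"targets": "0 0 -0.06 0;0 0 0 0;0 0 0 0"}}

```text
time_s: 21.35
tcp_pos: [0.5441, 0.1527, 0.0569]
ee_rot: [[0.186, -0.983, -0.0], [-0.983, -0.186, -0.0], [0.0, 0.0, -1.0]]
wrist_force: [0.1, 0.0, -0.5]
gripper_width: 0.114
gripper_force: 29.9
```

>>> {"api": "move_arm", "payload": {"targets": "0 0 -0.06 0;0 0 0 0;0 0 0 0"}}

```text
time_s: 21.6
tcp_pos: [0.5446, 0.1529, 0.0565]
ee_rot: [[0.186, -0.982, 0.001], [-0.982, -0.186, 0.0], [0.0, -0.001, -1.0]]
wrist_force: [-2.1, -0.7, 6.0]
gripper_width: 0.114
gripper_force: 30.0
```

>>> {"api": "move_arm", "payload": {"targets": "0 0 -0.06 0;0 0 0 0;0 0 0 0"}}

```text
time_s: 21.85
tcp_pos: [0.5447, 0.1529, 0.0565]
ee_rot: [[0.187, -0.982, 0.002], [-0.982, -0.187, -0.0], [0.0, -0.001, -1.0]]
wrist_force: [-4.8, -0.1, 13.4]
gripper_width: 0.11
gripper_force: 30.0
```

Floor contact. Release, lift, and look at the wheel.

>>> {"api": "move_arm", "payload": {"targets": "0 0 0.12 0;0 0 0 0;0 0 0 0"}}

```text
time_s: 22.1
tcp_pos: [0.5442, 0.1528, 0.0568]
ee_rot: [[0.186, -0.983, -0.0], [-0.983, -0.186, 0.0], [-0.0, -0.0, -1.0]]
wrist_force: [-0.6, -0.8, -1.8]
gripper_width: 0.115
gripper_force: 30.0
```

>>> {"api": "move_arm", "payload": {"targets": "0 0 0 0;0 0 0 0;0 0 0 0;0 0 0 0;0 0 0.5 0;0 0 1 0;0 0 1 0;0 0 1 0;0 0 1 0;0 0 1 0", "gripper": 36}}

```text
time_s: 22.93
tcp_pos: [0.544, 0.1527, 0.1958]
ee_rot: [[0.186, -0.983, -0.0], [-0.983, -0.186, 0.0], [-0.0, 0.0, -1.0]]
wrist_force: [0.2, 0.6, -0.1]
gripper_width: 0.412
gripper_force: 0.0
```

>>> {"api": "move_arm", "payload": {"targets": "0 0 1 0;-0.18 0.9 0 0;-0.19 1 0 0;-0.19 1 0 0;-0.19 1 0 0;-0.19 1 0 0;-0.19 1 0 0;-0.18 1 0 0;0 0.1 0 0;0 0 0 0"}}

```text
time_s: 23.77
tcp_pos: [0.511, 0.329, 0.219]
ee_rot: [[0.188, -0.982, -0.001], [-0.982, -0.188, -0.0], [0.0, 0.001, -1.0]]
wrist_force: [0.3, -0.1, -0.2]
gripper_width: 0.411
gripper_force: 0.0
```

>>> {"api": "move_arm", "payload": {"targets": "0 0 0 0;0 0 0 0;0 0 0 0"}}

```text
time_s: 24.02
tcp_pos: [0.5117, 0.3267, 0.2197]
ee_rot: [[0.185, -0.983, -0.0], [-0.983, -0.185, -0.0], [0.0, 0.0, -1.0]]
wrist_force: [0.6, 0.1, -0.3]
gripper_width: 0.414
gripper_force: 0.0
```

```bash
python3 - <<'E'
from h import *
s=sense();c=capture("wrist");print(s["tcp_pos"],s["time_s"]);T=wristT(c,s);np.save("w6.npy",{"c":c,"s":s},allow_pickle=True)
im=c["image"];hsv=cv2.cvtColor(im,cv2.COLOR_BGR2HSV)
# grey wheel: low saturation, mid value
m=((hsv[...,1]<45)&(hsv[...,2]>105)).astype(np.uint8);m[300:]=0
for q in cv2.findContours(m,cv2.RETR_CCOMP,cv2.CHAIN_APPROX_NONE)[0]:
    A=cv2.contourArea(q)
    if A>60 and len(q)>5:
        M=cv2.moments(q);print(A,cv2.boundingRect(q),np.round([M["m10"]/M["m00"],M["m01"]/M["m00"]],1),[np.round(v,1) for v in cv2.fitEllipse(q)])
print("pred hub",proj(c,[.5117,.3294,.052],T),"crank",proj(c,[.5117-.0373,.3294-.0071,.095],T),"crank base",proj(c,[.5117-.0373,.3294-.0071,.053],T))
cv2.imwrite("w6.png",im)
d=hsv[...,2]
print("dark cols (V<50)");
for r in range(120,300,10):
    dd=np.diff(np.r_[0,(d[r]<60).astype(int),0]);print(r,[(int(i),int(j)) for i,j in zip(np.where(dd==1)[0],np.where(dd==-1)[0]) if 8<j-i and 230<i<430])
E
```

```text
[0.51168822 0.32669588 0.21965958] 24.0167
1426.0 (452, 249, 64, 33) [480.3 267.1] [array([480.4, 266.9]), array([32.9, 64.5]), np.float64(96.1)]
66.5 (421, 246, 10, 10) [425.7 250.7] [array([425.7, 250.7]), array([9. , 9.6]), np.float64(45.0)]
99.0 (195, 245, 13, 12) [201.1 250.6] [array([201.1, 250.5]), array([11. , 11.7]), np.float64(121.1)]
77.0 (360, 227, 11, 11) [365.4 232.4] [array([365.4, 232.4]), array([10., 10.]), np.float64(45.0)]
22294.5 (169, 60, 291, 214) [310.2 176.3] [array([313.5, 157.7]), array([233.6, 241.9]), np.float64(85.2)]
646.0 (312, 229, 31, 31) [326.7 244.7] [array([326.8, 244.7]), array([27.9, 29.7]), np.float64(85.7)]
689.5 (278, 228, 35, 30) [295.8 242.3] [array([295.7, 242.3]), array([28.5, 31.2]), np.float64(89.8)]
567.0 (262, 191, 29, 29) [276.  204.3] [array([276. , 204.3]), array([26.2, 27.8]), np.float64(139.6)]
578.5 (325, 168, 28, 28) [338.5 181.4] [array([338.5, 181.4]), array([26.9, 27.5]), np.float64(39.3)]
590.5 (294, 159, 28, 29) [307.6 172.7] [array([307.6, 172.7]), array([27.3, 27.7]), np.float64(162.9)]
2001.5 (377, 0, 49, 58) [402.3  27.
[... 401 characters left out ...]
9038024)) crank base (np.float64(359.92264966268203), np.float64(210.47725545835846))
dark cols (V<50)
120 [(429, 453)]
130 []
140 []
150 [(268, 295), (332, 400)]
160 [(353, 399)]
170 [(296, 320), (334, 344), (362, 409), (425, 449)]
180 [(298, 319), (327, 351), (369, 408), (424, 448)]
190 [(330, 348), (373, 407), (424, 447)]
200 [(265, 288), (375, 407), (423, 446)]
210 [(266, 287), (376, 406), (422, 446)]
220 [(352, 372), (374, 406), (421, 445)]
230 [(372, 405), (420, 445)]
240 [(284, 309), (315, 339), (360, 404), (419, 443)]
250 [(286, 307), (316, 339), (357, 403)]
260 [(271, 285), (343, 441)]
270 [(247, 258), (272, 401), (407, 440)]
280 [(246, 441)]
290 [(243, 277), (297, 411), (412, 552)]
```

```bash
python3 - <<'E'
from h import *
w=np.load("w6.npy",allow_pickle=True).item();c,s=w["c"],w["s"];T=wristT(c,s)
y=np.radians(10.7);R=np.array([[np.cos(y),-np.sin(y)],[np.sin(y),np.cos(y)]])
cr=onz(c,365.4,232.4,.095,T)[:2]
H=np.array([onz(c,*p,.052,T)[:2] for p in((326.8,244.7),(295.7,242.3),(276,204.3),(338.5,181.4),(307.6,172.7))])
A=np.c_[2*H,np.ones(len(H))];k=np.linalg.lstsq(A,(H**2).sum(1),rcond=None)[0];hub=k[:2];print("hub holes",hub,"r",np.sqrt(k[2]+hub@hub),np.linalg.norm(H-hub,axis=1))
print("holes deg",np.degrees(np.arctan2(*(R.T@(H-hub).T)[::-1])))
print("crank",cr,"rel",R.T@(cr-hub),np.linalg.norm(cr-hub))
g=c["image"];print(g[225:241:2,352:384:3].min(2))
# wheel outline: left arc & top arc of the light disc
m=(cv2.cvtColor(g,cv2.COLOR_BGR2HSV)[...,2]>105)
t=np.load("top1.npy",allow_pickle=True).item();tc=cv2.resize(t["image"][190:250,115:175],(480,480),interpolation=cv2.INTER_CUBIC)
v=cv2.cvtColor(t["image"],cv2.COLOR_BGR2HSV)
print(t["image"][222:246:2,130:160:2].max(2))
print("top proj of crank",proj(t,[*cr,.095]),"hub",proj(t,[*hub,.052]), "alt crank", proj(t,[.4744,.3223,.095]))
E
```

```text
hub holes [0.51138992 0.32950721] r 0.031220123407737575 [0.03130344 0.03114919 0.03121008 0.03112705 0.03131039]
holes deg [ 110.3358067    60.89831574   -9.63631251 -129.77320546  -81.07207993]
crank [0.47343465 0.32890733] rel [-0.03740671  0.00645757] 0.037960007667093974
[[ 36  12  12  43  37  32  19  15  10   2  13]
 [ 65  11   8  20  85  87  27  12  13   7   9]
 [ 81  10   8  76 131 126  78   9  16  12  17]
 [101  12  13 115 128 129 115  11  10  15  19]
 [102  33  11 128 130 130 122  10  13  16   9]
 [108  53   8  98 134 129  97   7   7   7   9]
 [110  86  14  39 114 109  35   9   7  13  15]
 [108 108  53  16  24  21  16   0   9  15  13]]
[[178 179 181 181 180 230 233 233 235 237 235 175 183 182 181]
 [178  44  31  38 102 181 230 232 233 234 161 181  44  38  38]
 [ 70  35  35  32  33 178 183 142 141 177 181 101  40  35  37]
 [ 69  32  31  34  34 179 182 185 183 184 184  90  37  37  38]
 [178  37  32  36 170 181 182 186 184 186 182 181  51  38  37]
 [180 180 178 178  34  90  39  98 187 185 184 181 183 185 185]
 [129 178 179 146 225 229  64  17   8 176 183 184 184 185 187]
 [ 33 153 182 182  46  43  29   9  16  60 182 184 185 183 184]
 [ 34  33  56 180 177  80  14  14  13 174 181 180 183 143  27]
 [ 31  34  33  24  58 104 100  99 177 181 179 115  56  22  20]
 [ 35  35  31  33  24  22  20  20  26  24  21  23  24  19  21]
 [ 33  34  33  33  33  35  36  20  22  21  27  32  37  37  38]]
top proj of crank (np.float64(139.0119135825357), np.float64(234.61198338914957)) hub (np.float64(145.26477935291192), np.float64(221.45223901476353)) alt crank (np.float64(141.90551551857791), np.float64(234.25457842865296))
```

The hub comes out at (0.5114, 0.3295) with hole-fit residuals of 0.1 mm. The crank is 38.0 mm from it at (0.4735, 0.329), so the wheel is already at about 0.17 rad. Next I'll grip the crank and print the arc increments.

>>> {"api": "move_arm", "payload": {"targets": "-0.76 0.04 0 0;-0.76 0.05 0 0;0 0 -0.9 0;0 0 -0.9 0;0 0 -0.9 0;0 0 -0.9 0;0 0 -0.9 0;0 0 -0.9 0;0 0 -0.75 0;0 0 0 0"}}

```text
time_s: 24.9
tcp_pos: [0.4716, 0.3272, 0.062]
ee_rot: [[0.184, -0.983, -0.006], [-0.983, -0.184, -0.006], [0.005, 0.007, -1.0]]
wrist_force: [-1.3, -0.3, 0.1]
gripper_width: 0.411
gripper_force: 0.0
```

>>> {"api": "move_arm", "payload": {"targets": "0 0 0 0;0 0 0 0;0 0 0 0;0 0 0 0;0 0 0 0;0 0 0 0", "gripper": 0}}

```text
time_s: 25.4
tcp_pos: [0.474, 0.3306, 0.0672]
ee_rot: [[0.186, -0.982, 0.002], [-0.982, -0.186, 0.002], [-0.001, -0.002, -1.0]]
wrist_force: [-0.5, -0.6, 5.4]
gripper_width: 0.173
gripper_force: 30.0
```

```bash
python3 - <<'E'
from h import *
s=sense();print(s["tcp_pos"],s["wrist_force"],s["gripper_width"]*87,s["time_s"])
a=np.radians(np.arange(181,181-346,-15));p=38/25*np.c_[np.cos(a),np.sin(a)]
print(np.round(np.diff(p,axis=0),2).tolist())
E
```

```text
[0.47398246 0.33057749 0.06724621] [-0.54226463 -0.63612221  5.40828619] 15.056988748218274 25.4
[[0.04, 0.39], [0.15, 0.37], [0.24, 0.32], [0.31, 0.25], [0.36, 0.16], [0.39, 0.06], [0.39, -0.04], [0.37, -0.15], [0.32, -0.24], [0.25, -0.31], [0.16, -0.36], [0.06, -0.39], [-0.04, -0.39], [-0.15, -0.37], [-0.24, -0.32], [-0.31, -0.25], [-0.36, -0.16], [-0.39, -0.06], [-0.39, 0.04], [-0.37, 0.15], [-0.32, 0.24], [-0.25, 0.31], [-0.16, 0.36]]
```

The grip on the crank reads about 15–16 mm. Turning the first part clockwise.

>>> {"api": "move_arm", "payload": {"targets": "0.04 0.39 0 0;0.15 0.37 0 0;0.24 0.32 0 0;0.31 0.25 0 0;0 0 0 0"}}

```text
time_s: 25.82
tcp_pos: [0.494, 0.3648, 0.0673]
ee_rot: [[0.187, -0.982, 0.004], [-0.982, -0.187, 0.002], [-0.001, -0.004, -1.0]]
wrist_force: [2.0, -0.3, 5.7]
gripper_width: 0.172
gripper_force: 30.0
```

```bash
python3 - <<'E'
from h import *
s=sense();p=np.array(s["tcp_pos"][:2])-[.5114,.3295];print(s["tcp_pos"],s["wrist_force"],np.hypot(*p),np.degrees(np.arctan2(p[1],p[0])))
E
```

```text
[0.49403726 0.36482968 0.06727046] [ 1.99209633 -0.25121504  5.74651843] 0.039365604698630936 116.17177250576569
```

>>> {"api": "move_arm", "payload": {"targets": "0.36 0.16 0 0;0.39 0.06 0 0;0.39 -0.04 0 0;0.37 -0.15 0 0;0.32 -0.24 0 0;0.25 -0.31 0 0;0.16 -0.36 0 0;0.06 -0.39 0 0"}}

```text
time_s: 26.48
tcp_pos: [0.5501, 0.3329, 0.0673]
ee_rot: [[0.186, -0.982, 0.002], [-0.982, -0.186, 0.003], [-0.003, -0.003, -1.0]]
wrist_force: [-3.5, 3.1, 6.2]
gripper_width: 0.17
gripper_force: 30.0
```

```bash
python3 - <<'E'
from h import *
s=sense();p=np.array(s["tcp_pos"][:2])-[.5114,.3295];print(s["tcp_pos"],s["wrist_force"],s["gripper_width"]*87,np.hypot(*p),np.degrees(np.arctan2(p[1],p[0])))
E
```

```text
[0.55006768 0.33288173 0.0672702 ] [-3.50510496  3.09549101  6.21244423] 14.814338925859023 0.038815279067429 4.998161709622135
```

>>> {"api": "move_arm", "payload": {"targets": "-0.04 -0.39 0 0;-0.15 -0.37 0 0;-0.24 -0.32 0 0;-0.31 -0.25 0 0;-0.36 -0.16 0 0;-0.39 -0.06 0 0;-0.39 0.04 0 0;-0.37 0.15 0 0;0 0 0 0"}}

```text
time_s: 27.23
tcp_pos: [0.4925, 0.2985, 0.0672]
ee_rot: [[0.187, -0.982, 0.002], [-0.982, -0.187, 0.002], [-0.002, -0.002, -1.0]]
wrist_force: [-0.8, 1.7, 7.0]
gripper_width: 0.172
gripper_force: 30.0
```

```bash
python3 - <<'E'
from h import *
s=sense();p=np.array(s["tcp_pos"][:2])-[.5114,.3295];print(s["tcp_pos"],s["wrist_force"],s["gripper_width"]*87,np.hypot(*p),np.degrees(np.arctan2(p[1],p[0])))
E
```

```text
[0.49252459 0.29850898 0.06722953] [-0.84775181  1.66723399  7.0486176 ] 14.98360009796455 0.0362866942075055 -121.34394352633608
```

>>> {"api": "move_arm", "payload": {"targets": "-0.32 0.24 0 0;-0.13 0.15 0 0;-0.12 0.16 0 0;0 0 0 0;0 0 0 0"}}

```text
time_s: 27.65
tcp_pos: [0.4791, 0.3121, 0.0672]
ee_rot: [[0.187, -0.982, 0.002], [-0.982, -0.187, 0.002], [-0.001, -0.002, -1.0]]
wrist_force: [-0.5, 1.8, 8.5]
gripper_width: 0.174
gripper_force: 30.0
```

>>> {"api": "move_arm", "payload": {"targets": "-0.06 0.12 0 0;0 0 0 0;0 0 0 0"}}

```text
time_s: 27.9
tcp_pos: [0.4779, 0.3142, 0.0672]
ee_rot: [[0.187, -0.982, 0.002], [-0.982, -0.187, 0.0], [0.0, -0.002, -1.0]]
wrist_force: [2.2, -1.2, 8.2]
gripper_width: 0.173
gripper_force: 30.0
```

>>> {"api": "move_arm", "payload": {"targets": "-0.04 0.08 0 0;0 0 0 0;0 0 0 0"}}

```text
time_s: 28.15
tcp_pos: [0.4778, 0.3143, 0.0671]
ee_rot: [[0.187, -0.982, 0.002], [-0.982, -0.187, -0.003], [0.003, -0.002, -1.0]]
wrist_force: [6.6, -6.4, 7.4]
gripper_width: 0.17
gripper_force: 30.0
```

```bash
python3 - <<'E'
from h import *
s=sense();p=np.array(s["tcp_pos"][:2])-[.5114,.3295];print(s["wrist_force"],np.hypot(*p),np.degrees(np.arctan2(p[1],p[0])))
E
```

```text
[ 6.62601896 -6.42720188  7.44325085] 0.0369018165548098 -155.7411373085766
```

The TCP has stalled and the opposing force is rising at -155° (predicted stop -153°), so the stop is met. I'll release, rise and verify.

>>> {"api": "move_arm", "payload": {"targets": "0 0 0 0;0 0 0 0;0 0 0 0;0 0 0 0;0 0 0.6 0;0 0 1 0;0 0 1 0;0 0 1 0;0 0 1 0;0 0 1 0", "gripper": 40}}

```text
time_s: 28.98
tcp_pos: [0.4755, 0.316, 0.2062]
ee_rot: [[0.186, -0.983, -0.002], [-0.983, -0.186, -0.001], [0.001, 0.002, -1.0]]
wrist_force: [0.9, 0.2, -1.8]
gripper_width: 0.457
gripper_force: 0.0
```

>>> {"api": "move_arm", "payload": {"targets": "0.5 0.6 0.6 0;0.5 0.6 0 0;0 0.6 0 0;0 0 0 0;0 0 0 0;0 0 0 0"}}

```text
time_s: 29.48
tcp_pos: [0.5003, 0.3608, 0.2195]
ee_rot: [[0.186, -0.982, -0.002], [-0.982, -0.186, -0.002], [0.002, 0.003, -1.0]]
wrist_force: [0.2, -0.0, 0.3]
gripper_width: 0.457
gripper_force: 0.0
```

```bash
python3 - <<'E'
from h import *
s=sense();c=capture("wrist");T=wristT(c,s);print(s["tcp_pos"],s["wrist_force"],s["time_s"])
O=np.array([.5447,.1545]);y=np.radians(10.7);R=np.array([[np.cos(y),-np.sin(y)],[np.sin(y),np.cos(y)]])
rk=lambda p:np.round((R.T@(p[:2]-O))*1000,1)
im=c["image"];hsv=cv2.cvtColor(im,cv2.COLOR_BGR2HSV)
wh=((hsv[...,1]<60)&(hsv[...,2]>120)).astype(np.uint8)
for u in(255,290,345,360,385):
    d=np.diff(np.r_[0,wh[:300,u],0].astype(int));print(u,[(int(i),int(j),rk(onz(c,u,i,.043,T)).tolist(),rk(onz(c,u,j,.043,T)).tolist()) for i,j in zip(np.where(d==1)[0],np.where(d==-1)[0]) if j-i>3])
print("pred bar front",[proj(c,[*(O+R@np.array([x,.066])),.043],T) for x in(-.08,0,.08)])
q=cv2.findContours(cv2.bitwise_and(cv2.inRange(hsv,(0,0,95),(180,80,170)),255),cv2.RETR_LIST,cv2.CHAIN_APPROX_NONE)[0]
for k in q:
    A=cv2.contourArea(k);x,yy,w,h=cv2.boundingRect(k)
    if 50<A<130 and abs(w-h)<4 and yy<300:print("cap?",x+w/2,yy+h/2,A,rk(onz(c,x+w/2,yy+h/2,.095,T)))
sc=capture("scene")
cv2.imwrite("pics/end.png",np.hstack([cv2.resize(im[:320],(400,200)),cv2.resize(sc["image"][200:380,360:600],(400,300))[:200]]) if 0 else cv2.resize(np.hstack([im[:300,100:500],sc["image"][210:510,360:610] if 0 else cv2.resize(sc["image"][210:360,370:570],(400,300))]),(800,300)))
E
```

```text
[0.50034335 0.36079677 0.21949517] [ 0.2067432  -0.01561057  0.29095274] 29.4833
255 [(14, 220, [38.2, 66.0], [44.2, 223.7])]
290 [(14, 37, [12.2, 65.9], [12.4, 81.6]), (104, 121, [13.1, 129.9], [13.3, 142.8]), (147, 217, [13.7, 163.0], [14.6, 221.1])]
345 [(14, 38, [-28.7, 65.9], [-29.1, 82.3]), (115, 150, [-30.2, 138.2], [-30.7, 165.4]), (160, 185, [-30.9, 173.4], [-31.3, 193.9]), (202, 215, [-31.6, 208.2], [-31.8, 219.4])]
360 [(14, 38, [-39.9, 65.9], [-40.4, 82.3]), (132, 146, [-42.5, 151.2], [-42.8, 162.2]), (153, 166, [-42.9, 167.8], [-43.3, 178.3]), (172, 198, [-43.4, 183.2], [-44.1, 204.8])]
385 [(0, 10, [-58.0, 56.5], [-58.4, 63.2]), (14, 38, [-58.5, 65.9], [-59.2, 82.2])]
pred bar front [(np.float64(413.90722173434324), np.float64(14.25917547629129)), (np.float64(306.3573739750232), np.float64(14.104087360198037)), (np.float64(198.6395091246062), np.float64(13.948756961529085))]
```

The bar face measures rack y = 65.9 mm against the 66 mm stop. One last numeric check of the two drives from the scene and top cameras.

```bash
python3 - <<'E'
from h import *
O=np.array([.5447,.1545]);y=np.radians(10.7);R=np.array([[np.cos(y),-np.sin(y)],[np.sin(y),np.cos(y)]])
c=capture("scene");im=c["image"];hsv=cv2.cvtColor(im,cv2.COLOR_BGR2HSV);wh=((hsv[...,1]<70)&(hsv[...,2]>140)).astype(np.uint8)
for n,x,z,t in(("thick",-.06,.096,.009),("thin",0,.084,.005),("racked",.06,.084,.005)):
    for yy in(-.03,0,.03):
        u,a=proj(c,[*(O+R@np.array([x-t,yy])),z]);_,b=proj(c,[*(O+R@np.array([x+t,yy])),z])
        u=int(round(u));d=np.diff(np.r_[0,wh[200:360,u],0].astype(int))
        print(n,yy,"u",u,"pred top face rows",round(a,1),round(b,1),[(int(i)+200,int(j)+200) for i,j in zip(np.where(d==1)[0],np.where(d==-1)[0]) if j-i>1])
E
```

```text
thick -0.03 u 414 pred top face rows 257.0 262.5 [(257, 268), (284, 303)]
thick 0 u 427 pred top face rows 254.9 260.3 [(255, 265), (281, 299), (303, 322), (342, 347), (354, 358)]
thick 0.03 u 440 pred top face rows 252.7 258.2 [(253, 263), (279, 296), (301, 320)]
thin -0.03 u 424 pred top face rows 281.1 284.5 [(256, 266), (282, 300), (315, 323)]
thin 0 u 437 pred top face rows 278.8 282.1 [(254, 264), (279, 297), (302, 320), (355, 360)]
thin 0.03 u 450 pred top face rows 276.5 279.8 [(252, 259), (260, 269), (276, 295), (299, 318)]
racked -0.03 u 434 pred top face rows 301.9 305.5 [(254, 264), (280, 297), (302, 321), (352, 360)]
racked 0 u 448 pred top face rows 299.4 303.0 [(252, 262), (264, 276), (277, 295), (300, 318)]
racked 0.03 u 462 pred top face rows 296.9 300.5 [(263, 269), (278, 290), (297, 315)]
```

All three drive tops are within 1 px of where seated drives should be. Handing in.

```bash
python3 -c "
from station import *
print(finish_job())"
```

```text
the job is handed in; nothing more can be done
None
```

I handed the job in at about 29.5 s: both drives measured seated upright in their slots, and the retaining bar's face was at 65.9 mm against its 66 mm stop with the crank let go; the hand-in call gave no verdict.

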